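# Tip two parts crates to find the stamped one and push it to the dispatch line

### The job

One of the two empty blue crates has a white ring stamped underneath: tip the left crate away from you onto its sloping far wall so that its underside shows, tip it back upright, then do the same with the right crate. Then push the stamped crate towards you until its near bottom edge lies along the yellow dispatch line, and leave the other standing about where it was. Only push with the fingers: never lift a crate off the bench, and do not disturb the nozzle, marker or pliers.

Things in the scene. Friction and masses are not known exactly. Their poses are not given: they have to be found in the camera images.
- crate_a: the STAMPED crate: open blue bin, 95 mm high, 100 wide (y); base 65 long (x -40..+25 mm), near wall (at x = -40) upright, far wall leaning out 18 deg, to x = +56 at the rim; walls 4, floor 8 thick; about 0.3 kg, empty. Origin on the underside, z up, +x away from the robot. Stamp: white ring, 60 mm, with a bar, in the middle of the underside
- crate_b: the other crate, the same in size, looks and frame, but with a plain underside. Either crate may be the left one (larger y). Pushed near the top of its near wall a crate tips about its far bottom edge, goes over by itself past about 0.65 rad of tilt and comes to rest on its far wall at 1.26 rad, its near rim then on top, 91 mm high and 70 mm beyond that edge; pushed back past 0.65 rad it drops upright
- crate_a_back (a point): point on crate_a: middle of its far bottom edge, 25 mm along +x from its origin; the crate tips about this edge, which stays on the bench
- crate_b_back (a point): the same point on crate_b
- crate_a_near_left (a point): point on crate_a: left end of its near bottom edge (-40, +50, 0 mm in the crate's frame)
- crate_a_near_right (a point): point on crate_a: right end of its near bottom edge (-40, -50, 0 mm in the crate's frame)
- line: dispatch line: flat yellow stripe painted on the bench, nearer the robot than the crates; 40 mm wide (along its x), 440 mm long (along its y), no thickness. Origin: its centre; x points away from the robot
- nozzle: bystander: pink ceramic nozzle standing upright behind the gap between the crates, 18 mm across, 40 mm high; origin at the centre of its underside
- marker: bystander: paint marker lying at the front of the bench, left of the line, pointing roughly at the robot, 125 x 16 x 14 mm, long axis its y; origin at the centre of its underside
- pliers: bystander: red-handled pliers lying at the front, farther left, 188 x 60 x 13 mm, long axis its y; origin at the centre of its underside

How it is judged:
By the outcome, as a careful person would: the job done as asked, in the order asked, and still so for the second after the job is handed in, with the robot touching nothing.
It also fails if it takes over 72 s, if anything falls off the work surface, if the arm or the gripper's body presses on something with over 40 N, if the wrist force passes 120 N, or if a joint passes its speed limit or range.

### The arm

A 6-joint arm with a two-finger parallel gripper is mounted at the origin on a cart in front of the work surface, level with it; the furniture and walls round the work are solid. World frame = base frame: x ahead of the robot, y to its left, z up, the work surface at z = 0. Lengths are in m, angles in degrees, forces in N, time in s.
With the tool pointing down it reaches from about 0.4 to 0.825 m from the base axis. Payload 7 kg.
Tool frame: the origin (TCP) lies at the very end of the fingers, on their centre line; the grasp point (between the pads) lies 19 mm behind it; z points along the fingers, y is the direction in which the jaws open and shut (so a half turn about z gives the same grasp; the last joint's range is limited). The gripper opens to 88 mm and grips with 3 to 60 N. Pads are 19 mm wide; open, the fingers measure 130 mm over their backs; the gripper's body (78 mm by 193 mm) begins 47 mm behind the grasp point.
Start: joints at [-57.004, 20.546, 0.682, 0, -70.136, -16.507], TCP at [0.192, -0.647, 0.227] pointing down, gripper open.
Joint ranges: [-176.03, 176.03], [-82.01, 121.73], [-58.28, 71.71], [-173.87, 95.51], [-174.79, -0.11], [-173.66, 173.66]. Speed limits (degrees/s): [136.94, 136.94, 172.46, 180, 180, 180].

### API

Orientations are given as [roll, pitch, yaw] about the fixed x, y, z axes, in that order (R = Rz(yaw) Ry(pitch) Rx(roll)).
In Python, from plant import ctrl gives the robot as it stands.
- The arm moves only by the tool move_arm, never from a script. Its argument "increments" is a list of rows, each a list of 2 entries, a list of its own where there are three numbers: the shift along the world's x, y, z in mm, then the turn about the world's z in rad. A call has exactly 8 rows; each row shifts and turns the pose as measured when the row begins; what a row does not reach is not made up. A row lasts 1/10 s, in which the tool goes at most 50 mm and 8.59 degrees, less where a joint would pass 70% of its speed; a pose out of reach is approached as far as the arm can. A call with a gripper value outside its range is refused whole. "jaw" is the gripper command: -1 is shut, 1 is fully open, values between are in proportion, set as the call begins (left out, the last holds). The fingers move at their own pace and stop on an object; the grip force is fixed at half the most. Time passes only in rows, so rows that do not move let the fingers close, or fill a call up. It gives the time, the measured TCP pose, the force and the opening at its end, in the units of the state.
- ctrl.get_obs(): the state, without advancing time (a new reading comes with each control period).
- ctrl.snapshot(name): name is "scene" or "top"; returns a dict with "color" (480x640x3 uint8, red, green, blue), "fx", "fy", "cx", "cy" (pixels), "R" (3x3) and "t" (3): a world point X has camera coordinates R X + t. Camera axes: x right, y down, z forward; pixel columns grow to the right and rows downward; lengths in m; the calibration is good to about 2 mm. A picture is of the moment at which its call begins. There is no depth.
- ctrl.close_job(): hands the job in, once; it reports no verdict.
The state is a dict: "clock": time; "joint_pos": joint angles; "qvel": joint speeds; "tau": joint torques, N m; "tool_pos": TCP position; "orientation": TCP orientation; "force": force on the tool from outside, world axes, zero at the start; "moment": the same for the moment, N m; "opening": finger opening in m.
Only numpy, scipy, OpenCV 4.12 (cv2) and the standard library are available. Lean on these libraries where they do the work, as an engineer would, in place of code of your own. Each camera call takes 0.05 s, during which the arm holds its last target.

## Working session

There is one attempt and no reset: what is moved stays moved. The work goes in short steps, Python scripts to look and compute and a tool call to move; the robot and the scene stay as the last step left them, time stands still between calls to the robot, and variables do not carry over. Pictures are saved under pics/ and viewed, and the job is handed in when it is done.

Besides the shell and the picture viewer there is one more tool, called after "Emit:" as a command line: name --argument value ..., lists and objects as JSON in quotes. move_arm: Moves the arm, as the interface text tells. Its arguments: {"type":"object","properties":{"increments":{"type":"array","items":{"type":"array"}},"jaw":{"type":"number"}},"required":["increments"]}

```bash
ls; mkdir -p pics; python3 - <<'E'
from plant import ctrl
import cv2
print(ctrl.get_obs())
for n in("scene","top"):
    s=ctrl.snapshot(n); cv2.imwrite(f"pics/{n}0.png",s["color"][:,:,::-1]); print(n,s["fx"],s["cx"],s["cy"],s["R"],s["t"])
E
```

```text
pics
{'clock': 0.0, 'joint_pos': array([-5.70027697e+01,  2.05883203e+01,  6.32301390e-01, -1.99375965e-02,
       -7.01346191e+01, -1.65062396e+01]), 'qvel': array([-0.00120132,  0.03509238, -0.01251512,  0.03154011,  0.0750872 ,
       -0.02141878]), 'tau': array([-3.29181212e-04, -5.82721174e+01,  2.93075484e+01,  6.99774876e+00,
        7.04835678e-03, -1.70997755e-04]), 'tool_pos': array([ 0.19143106, -0.64676804,  0.22564722]), 'orientation': array([ 1.79907772e+02, -7.78424236e-03, -1.63515793e+02]), 'force': array([ 0.09753568,  0.02760114, -0.16648445]), 'moment': array([-0.01942177, -0.04570541,  0.04590403]), 'opening': 0.08736889265257114}
scene 502.4564936141683 321.3549646281993 240.60692290598575 [[-0.86370712 -0.50384505 -0.01225468]
 [-0.25578572  0.45916765 -0.85072835]
 [ 0.43426222 -0.73164556 -0.52546274]] [0.42930088 0.19182205 0.75194936]
top 461.09633716682845 314.14540945771296 243.70302199731515 [[-0.01698582 -0.99979574 -0.01095244]
 [-0.99890265  0.01744678 -0.04346374]
 [ 0.04364595  0.01020216 -0.99899497]] [-0.01689647  0.52131732  1.06860358]
```

View pics/scene0.png

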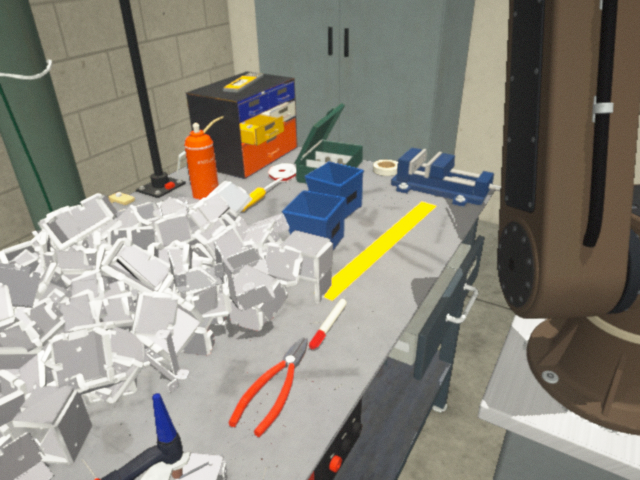

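View pics/top0.png

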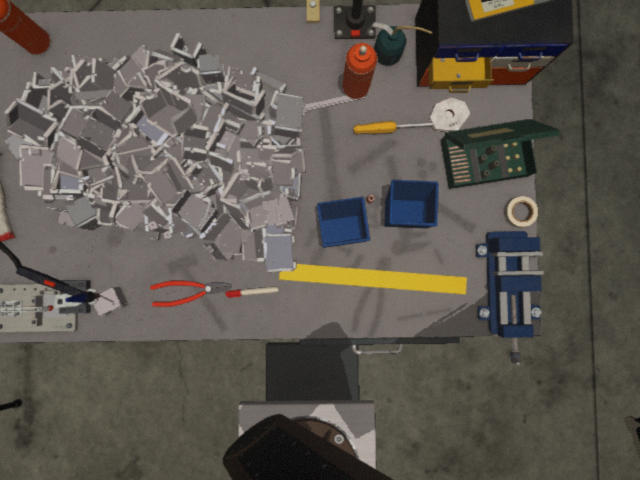

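```bash
cat > h.py <<'E'
import numpy as np,cv2
from plant import ctrl
def snap(n,f=None):
    s=ctrl.snapshot(n); s["R"]=np.array(s["R"]);s["t"]=np.array(s["t"])
    if f: cv2.imwrite(f"pics/{f}.png",s["color"][:,:,::-1])
    return s
def crop(s,f,x0,x1,y0,y1,k):
    cv2.imwrite(f"pics/{f}.png",cv2.resize(s["color"][y0:y1,x0:x1,::-1],None,fx=k,fy=k,interpolation=cv2.INTER_CUBIC))
def bp(s,u,v,z=0.):
    d=s["R"].T@np.array([(u-s["cx"])/s["fx"],(v-s["cy"])/s["fy"],1]); c=-s["R"].T@s["t"]
    return c+d*(z-c[2])/d[2]
def pj(s,X):
    p=s["R"]@np.array(X)+s["t"]; return np.array([s["fx"]*p[0]/p[2]+s["cx"],s["fy"]*p[1]/p[2]+s["cy"]])
E
python3 - <<'E'
from h import *
a=snap("top");crop(a,"tc",270,470,170,300,4)
b=snap("scene");crop(b,"sc",270,450,150,300,4)
hsv=cv2.cvtColor(a["color"],cv2.COLOR_RGB2HSV)
m=cv2.inRange(hsv,(22,150,120),(35,255,255)); m[:255]=0;m[300:]=0
c=max(cv2.findContours(m,0,1)[0],key=cv2.contourArea)
q=cv2.boxPoints(cv2.minAreaRect(c));print(q)
for p in q: print(bp(a,*p))
E
```

```text
[[278.76688 278.90094]
 [280.13345 261.89465]
 [466.33292 276.85712]
 [464.96634 293.8634 ]]
[0.4397486  0.05915582 0.        ]
[0.47980184 0.05537506 0.        ]
[ 0.43720318 -0.38211102  0.        ]
[ 0.39744831 -0.37767004  0.        ]
```

View pics/tc.png

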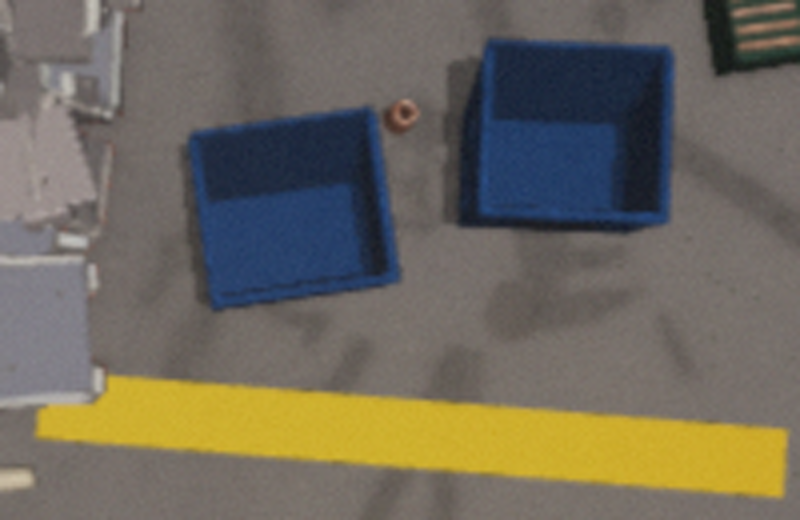

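View pics/sc.png

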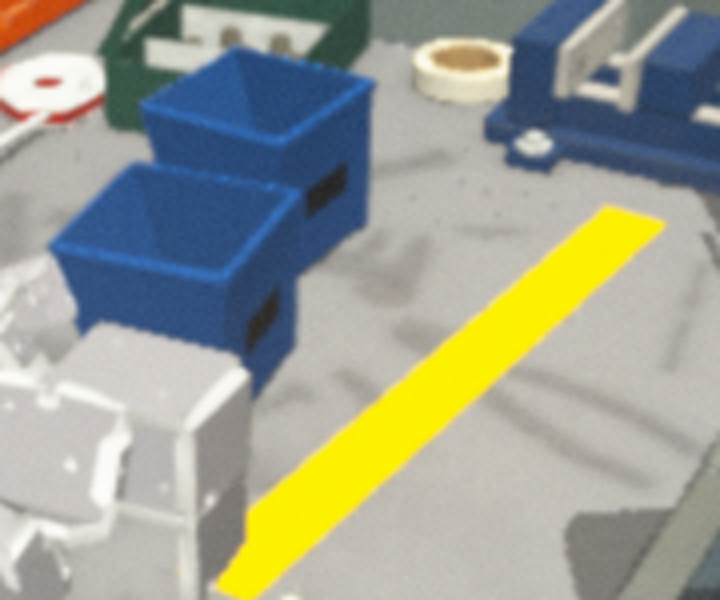

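```bash
cat >> h.py <<'E'
from scipy.optimize import least_squares
def fit(views,x0,C):
    # views: list of (s, pts Nx2 ; nan to skip); C model pts Nx3 ; pose x,y,yaw
    def res(p):
        c,s_=np.cos(p[2]),np.sin(p[2]);r=[]
        for s,P in views:
            for X,q in zip(C,P):
                if q is None: continue
                W=[p[0]+c*X[0]-s_*X[1],p[1]+s_*X[0]+c*X[1],X[2]]; r+=list(pj(s,W)-q)
        return np.array(r)
    o=least_squares(res,x0); return o.x,o.fun
RIM=np.array([[-.04,.05,.095],[-.04,-.05,.095],[.056,-.05,.095],[.056,.05,.095]])
E
python3 - <<'E'
from h import *
a=snap("top");b=snap("scene")
def tri(p,q):
    A=[];B=[]
    for s,u in((a,p),(b,q)):
        for i,f,c in((0,'fx','cx'),(1,'fy','cy')):
            k=(u[i]-s[c])/s[f]; A.append(s["R"][i]-k*s["R"][2]);B.append(k*s["t"][2]-s["t"][i])
    return np.linalg.lstsq(np.array(A),np.array(B),rcond=None)[0]
T={"L":[(323.7,246.2),(369.7,240),(363.7,197),(317.7,204.5)],"R":[(390,225.5),(437,225.5),(438,181.7),(391.7,180.5)]}
S={"L":[(325.5,218.7),(345,197),(303.2,190.7),(283,211)],"R":[(340,185.5),(363.5,171.5),(329.5,162),(306.2,175.7)]}
for k in "LR":
    print(k,[tri(p,q).round(4).tolist() for p,q in zip(T[k],S[k])])
    for v in ([(a,T[k])],[(a,T[k]),(b,S[k])]):
        x,r=fit(v,[.6,-.1,0],RIM); print(x.round(4),np.degrees(x[2]).round(2),r.round(1))
print("nozzle top",bp(a,270+403/4,170+113/4,.04))
o=ctrl.get_obs();print(o["clock"])
E
```

```text
L [[0.5125, -0.0467, 0.0953], [0.5238, -0.1464, 0.0947], [0.6183, -0.1356, 0.0915], [0.6031, -0.0355, 0.0936]]
[ 0.5555 -0.0924  0.1256] 7.2 [ 0.3  0.9  0.2  0.5 -0.4 -0.3 -0.1 -1.2]
[ 0.5562 -0.0916  0.1246] 7.14 [-0.1  0.6 -0.3  0.2 -0.7 -0.6 -0.4 -1.5  1.6  0.4  0.7  0.   0.3 -1.2
 -0.8 -0.8]
R [[0.5564, -0.1898, 0.0953], [0.5533, -0.2938, 0.0882], [0.6475, -0.2984, 0.0911], [0.6511, -0.1976, 0.0946]]
[ 0.5931 -0.2442 -0.0435] -2.49 [ 0.6 -0.7  0.   0.5 -0.3  0.1 -0.3  0.2]
[ 0.5935 -0.2432 -0.0584] -3.34 [-0.2 -1.2 -0.8  0.6 -0.4  0.3 -0.4 -0.3  1.6 -0.1  1.  -2.  -0.2 -1.2
 -1.  -0.1]
nozzle top [ 0.62143077 -0.15733202  0.04      ]
0.3
```

Emit:
move_arm --increments '[[[18, 34, 0], -0.01], [[18, 34, 0], -0.01], [[18, 34, 0], -0.01], [[18, 34, 0], -0.01], [[18, 34, 0], -0.01], [[18, 34, 0], -0.01], [[18, 34, 0], -0.01], [[18, 34, 0], -0.01]]' --jaw -0.1

```text
clock: 1.1
tool_pos: [0.3363, -0.3684, 0.2239]
orientation: [179.9, -0.0, -168.7]
force: [0.3, 0.1, 0.5]
opening: 0.0401
```

Emit:
move_arm --increments '[[[18, 34, 0], -0.01], [[18, 34, 0], -0.01], [[18, 34, 0], -0.01], [[18, 34, 0], -0.01], [[18, 34, 0], -0.01], [[18, 34, 0], -0.01], [[18, 34, 0], -0.01], [[10, 30, 0], -0.01]]'

```text
clock: 1.9
tool_pos: [0.4767, -0.0877, 0.2263]
orientation: [180.0, 0.3, -173.4]
force: [0.4, -0.3, -1.1]
opening: 0.0398
```

Emit:
move_arm --increments '[[[0, -7, -25], 0.01], [[0, -7, -25], 0], [[0, 0, -25], 0], [[0, 0, -25], 0], [[0, 0, -25], 0], [[0, 0, -21], 0], [[0, 0, 0], 0], [[0, 0, 0], 0]]'

```text
clock: 2.7
tool_pos: [0.4798, -0.0969, 0.0782]
orientation: [180.0, 0.7, -172.3]
force: [0.6, -0.4, 0.4]
opening: 0.0391
```

```bash
python3 - <<'E'
from h import *
o=ctrl.get_obs();print(o["tool_pos"],o["orientation"],o["force"])
a=snap("top","t1");b=snap("scene","s1");crop(b,"s1c",250,450,120,300,4)
E
```

```text
[ 0.47978633 -0.0969139   0.07818771] [ 179.96591634    0.69386786 -172.34449567] [ 0.60598398 -0.4130128   0.40001775]
```

View pics/s1c.png

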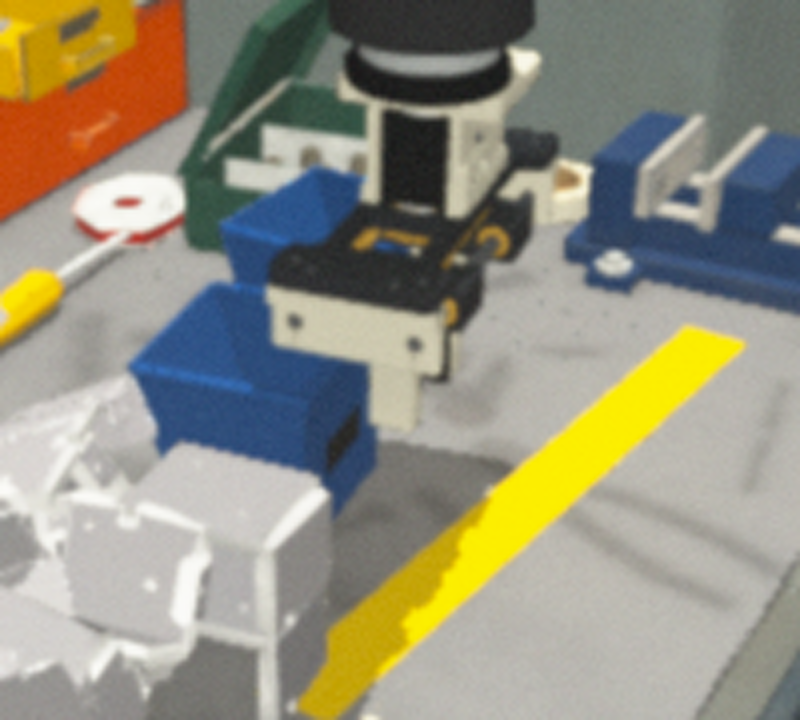

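View pics/t1.png

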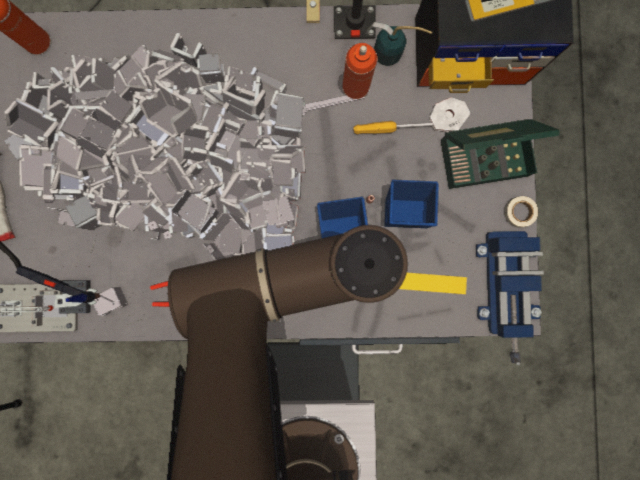

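Emit:
move_arm --increments '[[[5, -1, 5], 0], [[5, 0, 0], 0], [[5, 0, 0], 0], [[5, 1, 0], 0], [[4, 1, 0], 0], [[4, 0, 1], 0], [[4, 1, 1], 0], [[4, 0, 1], 0]]'

```text
clock: 3.6
tool_pos: [0.5209, -0.0945, 0.0909]
orientation: [180.0, 1.1, -172.3]
force: [-0.1, 0.2, 1.2]
opening: 0.0396
```

```bash
python3 - <<'E'
from h import *
b=snap("scene");crop(b,"s2c",250,450,120,300,4)
E
```

```text
(no output)
```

View pics/s2c.png

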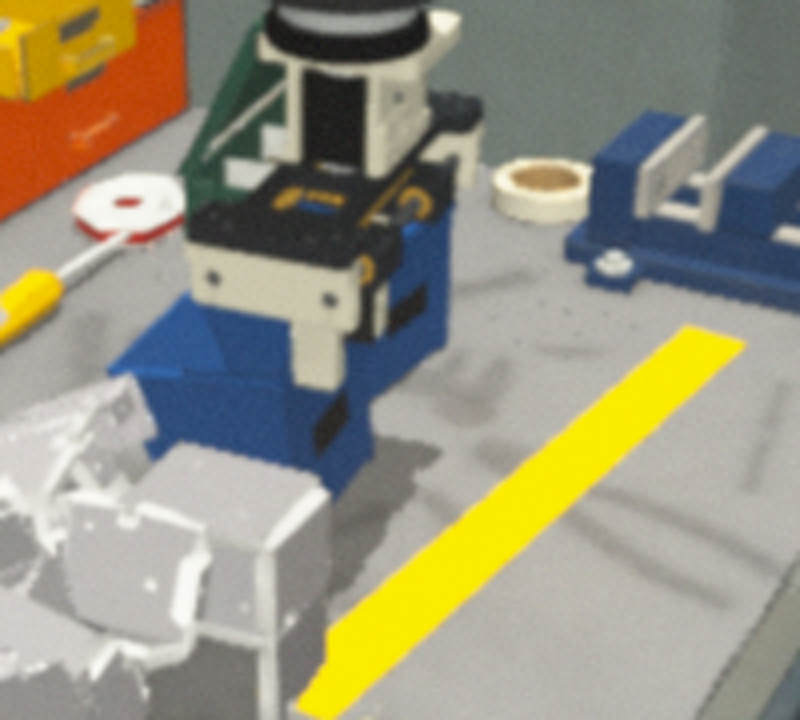

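Emit:
move_arm --increments '[[[5, 1, 2], 0], [[5, 0, 2], 0], [[5, 1, 2], 0], [[5, 0, 1], 0], [[5, 1, 1], 0], [[5, 0, 1], 0], [[5, 1, 1], 0], [[5, 0, 0], 0]]'

```text
clock: 4.45
tool_pos: [0.5654, -0.0901, 0.1021]
orientation: [180.0, 1.2, -172.3]
force: [-0.1, -0.1, 0.6]
opening: 0.0393
```

```bash
python3 - <<'E'
from h import *
b=snap("scene");crop(b,"s3c",250,450,120,300,4)
E
```

```text
(no output)
```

View pics/s3c.png

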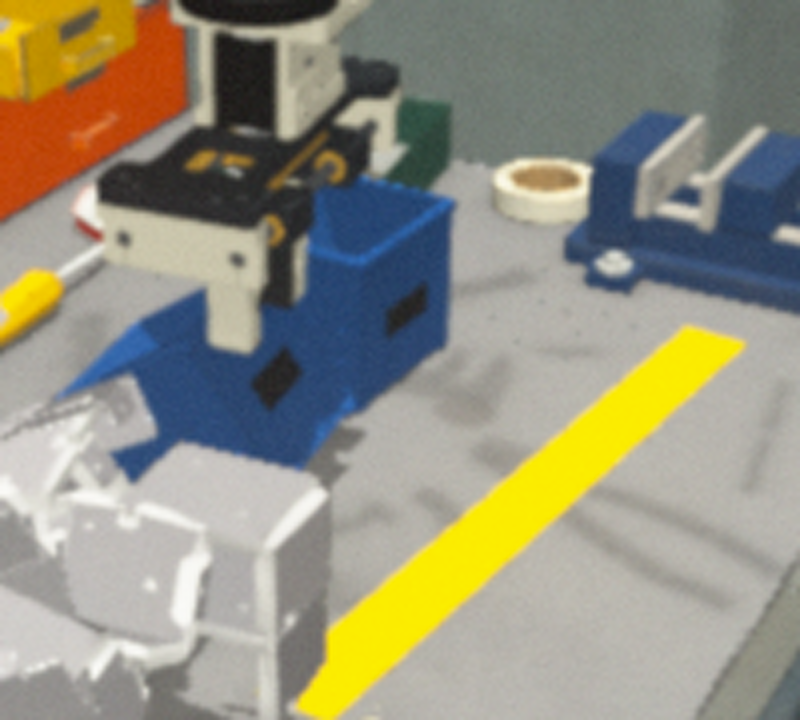

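Emit:
move_arm --increments '[[[5, 1, 0], 0], [[5, 0, 0], 0], [[5, 1, 0], 0], [[5, 0, 0], 0], [[0, 0, 0], 0], [[0, 0, 0], 0], [[0, 0, 0], 0], [[0, 0, 0], 0]]'

```text
clock: 5.3
tool_pos: [0.5877, -0.0879, 0.1014]
orientation: [180.0, 1.1, -172.3]
force: [-0.1, 0.2, 0.1]
opening: 0.0391
```

```bash
python3 - <<'E'
from h import *
b=snap("scene");crop(b,"s4c",250,450,120,300,4);a=snap("top","t4")
E
```

```text
(no output)
```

View pics/s4c.png

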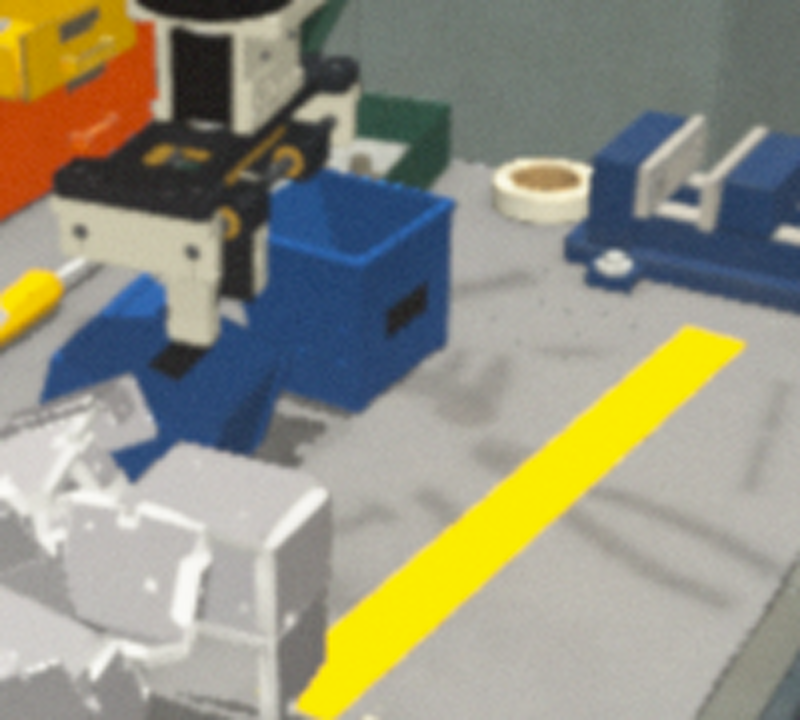

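```bash
python3 - <<'E'
from h import *
b=snap("scene");crop(b,"s5c",255,335,180,250,9)
E
```

```text
(no output)
```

View pics/s5c.png

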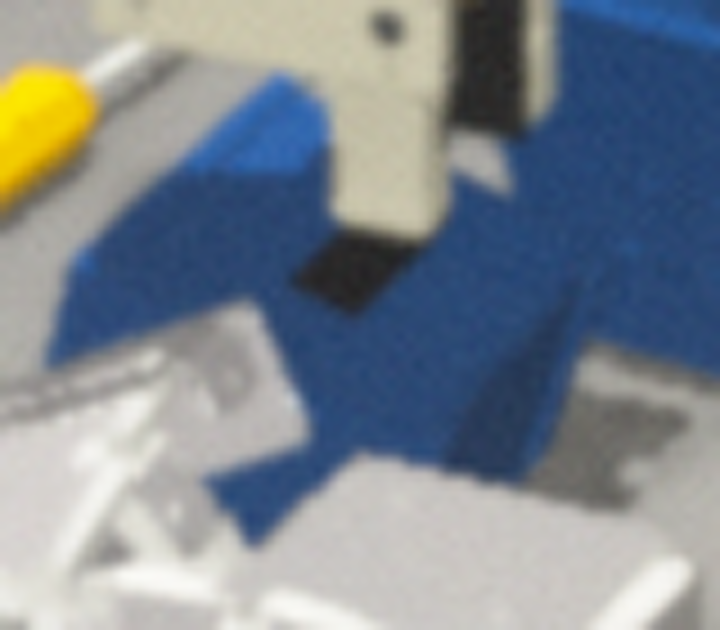

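View pics/t4.png

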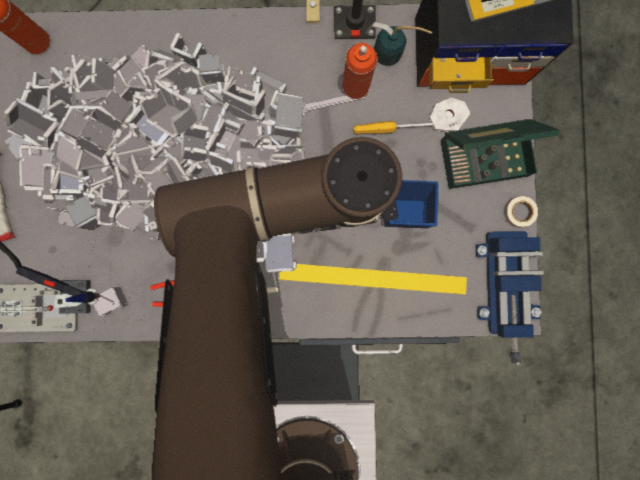

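```bash
python3 - <<'E'
from h import *
b=snap("scene")
img=cv2.resize(b["color"][180:250,255:335,::-1],None,fx=9,fy=9,interpolation=cv2.INTER_CUBIC)
y=np.radians(7.2); o=np.array([.5562,-.0916]);c,s=np.cos(y),np.sin(y)
def W(X,th):
    x=X[0]-.025;z=X[2]; x,z=x*np.cos(th)+z*np.sin(th)+.025,-x*np.sin(th)+z*np.cos(th)
    return [o[0]+c*x-s*X[1],o[1]+s*x+c*X[1],z]
th=1.26
def dr(P,col):
    q=np.array([(pj(b,W(p,th))-[255,180]+.5)*9 for p in P]).astype(np.int32);cv2.polylines(img,[q],True,col,1)
dr([(-.04,.05,0),(-.04,-.05,0),(.025,-.05,0),(.025,.05,0)],(0,255,0))
dr([(-.04,.05,0),(-.04,-.05,0),(-.04,-.05,.095),(-.04,.05,.095)],(0,255,255))
for r in(.03,.022): dr([(-.0075+r*np.cos(t),r*np.sin(t),0) for t in np.linspace(0,6.28,40)],(0,0,255))
cv2.imwrite("pics/ov.png",img)
E
```

```text
(no output)
```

View pics/ov.png

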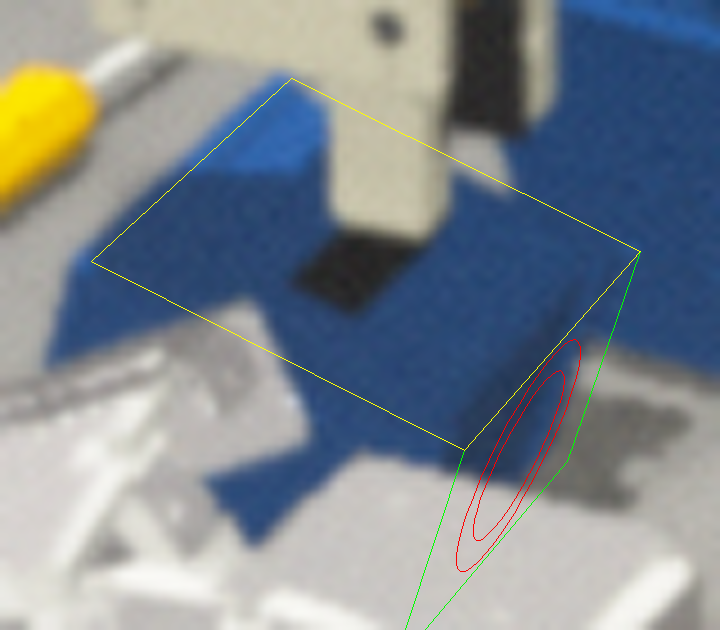

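Emit:
move_arm --increments '[[[0, 0, 25], 0], [[0, 0, 25], 0], [[20, 2, 0], 0], [[20, 3, 0], 0], [[20, 2, 0], 0], [[20, 3, 0], 0], [[20, 2, 0], 0], [[8, 0, 0], 0]]'

```text
clock: 6.3
tool_pos: [0.6978, -0.0757, 0.1549]
orientation: [180.0, 1.2, -172.3]
force: [0.2, -0.2, 0.2]
opening: 0.0393
```

```bash
python3 - <<'E'
from h import *
b=snap("scene");crop(b,"s6c",220,380,130,270,5);a=snap("top","t6")
E
```

```text
(no output)
```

View pics/s6c.png

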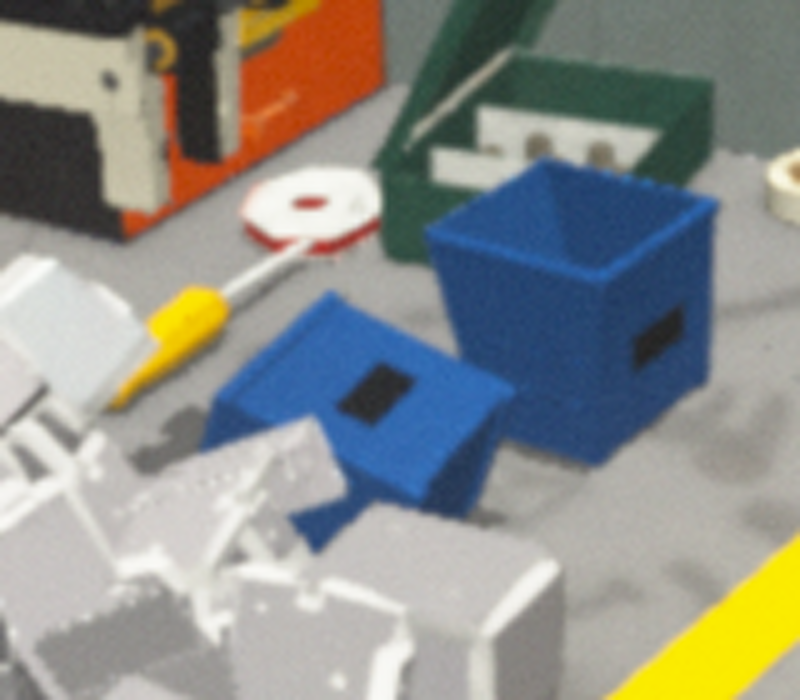

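```bash
python3 - <<'E'
from h import *
b=snap("scene")
for p in((335,292),(215,395)): print(bp(b,220+p[0]/5,130+p[1]/5,.091))
for p in((517,393),(418,505)): print(bp(b,220+p[0]/5,130+p[1]/5,.062))
E
```

```text
[ 0.65651558 -0.12857463  0.091     ]
[ 0.64636978 -0.02668297  0.091     ]
[ 0.56904498 -0.13352997  0.062     ]
[ 0.55634501 -0.03402105  0.062     ]
```

Emit:
move_arm --increments '[[[0, 0, -20], 0], [[0, 0, -20], 0], [[0, 0, -20], 0], [[0, 0, -20], 0], [[-10, -1, 0], 0], [[-10, -1, 0], 0], [[-8, -1, 0], 0], [[-8, -1, 0], 0]]'

```text
clock: 7.25
tool_pos: [0.6541, -0.081, 0.0781]
orientation: [179.9, 1.5, -172.4]
force: [1.2, 0.8, 0.9]
opening: 0.0395
```

```bash
python3 - <<'E'
from h import *
b=snap("scene");crop(b,"s7c",220,380,130,270,5)
E
```

```text
(no output)
```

View pics/s7c.png

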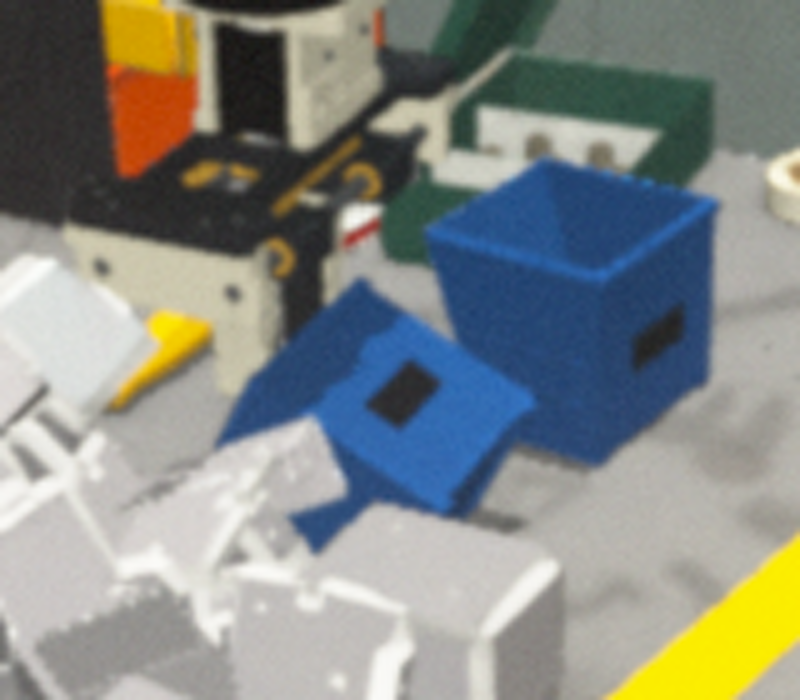

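Emit:
move_arm --increments '[[[-6, -1, 0], 0], [[-6, 0, 0], 0], [[-6, -1, 0], 0], [[-6, 0, 0], 0], [[-6, -1, 0], 0], [[-5, 0, 0], 0], [[-5, -1, 0], 0], [[-5, 0, 0], 0]]'

```text
clock: 8.1
tool_pos: [0.6039, -0.0855, 0.0797]
orientation: [179.9, 1.5, -172.4]
force: [0.5, -0.7, 0.1]
opening: 0.0394
```

```bash
python3 - <<'E'
from h import *
b=snap("scene");crop(b,"s8c",220,380,130,270,5)
E
```

```text
(no output)
```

View pics/s8c.png

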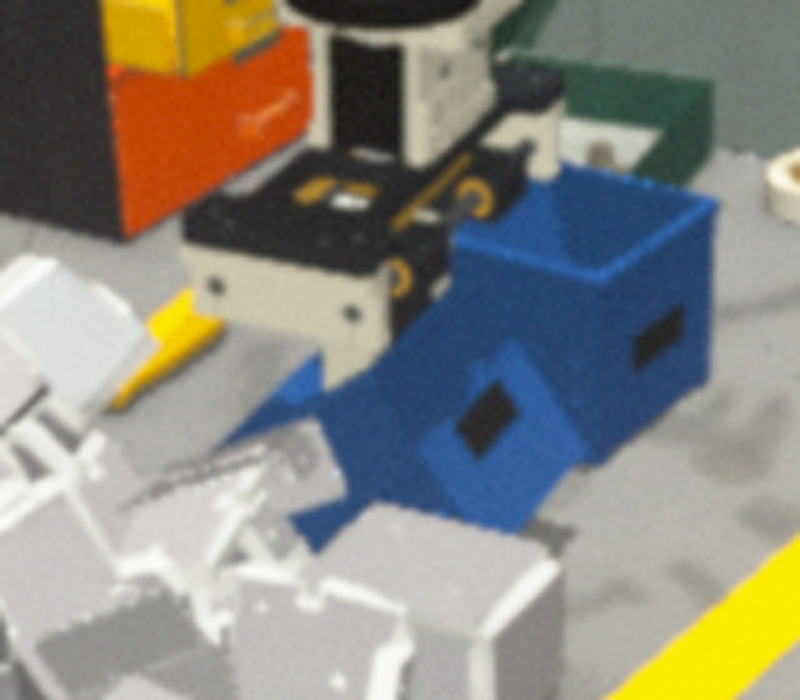

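Emit:
move_arm --increments '[[[-6, -1, 0], 0], [[-6, 0, 0], 0], [[-7, -1, 0], 0], [[-8, -1, 0], 0], [[-8, -1, 0], 0], [[-4, 0, 0], 0], [[0, 0, 0], 0], [[0, 0, 0], 0]]'

```text
clock: 8.95
tool_pos: [0.56, -0.0899, 0.0799]
orientation: [179.9, 1.5, -172.4]
force: [0.2, 0.1, -0.2]
opening: 0.0394
```

```bash
python3 - <<'E'
from h import *
b=snap("scene");crop(b,"s9c",220,380,130,270,5)
E
```

```text
(no output)
```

View pics/s9c.png

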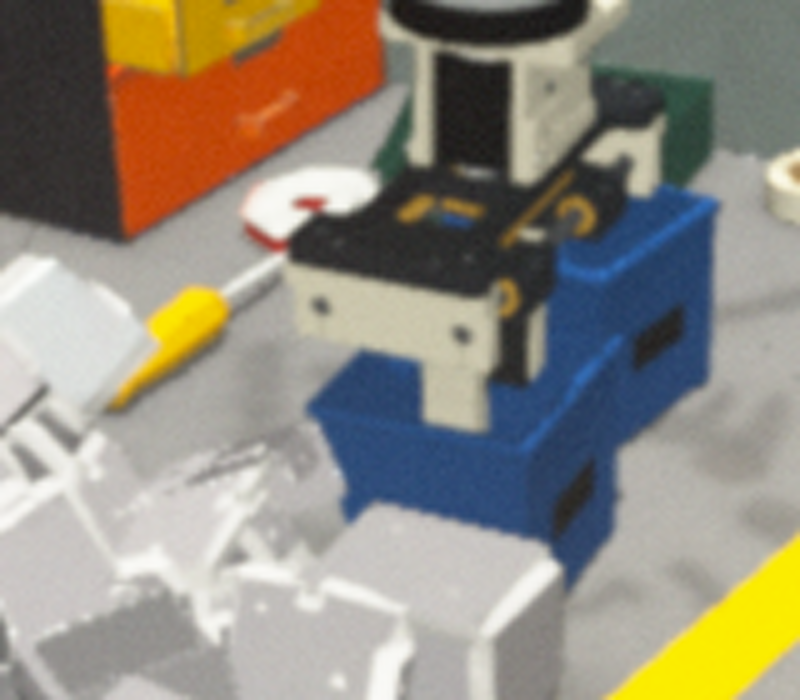

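Emit:
move_arm --increments '[[[0, 0, 25], 0], [[0, 0, 25], 0], [[0, 0, 20], 0], [[-11, -30, 0], -0.04], [[-11, -30, 0], -0.04], [[-11, -30, 0], -0.04], [[-11, -30, 0], -0.04], [[-5, -30, 0], -0.02]]'

```text
clock: 9.8
tool_pos: [0.513, -0.2414, 0.1531]
orientation: [179.9, 1.6, 177.3]
force: [0.5, -0.0, -0.3]
opening: 0.0397
```

```bash
python3 - <<'E'
from h import *
o=ctrl.get_obs();print(o["tool_pos"],o["orientation"],o["force"])
b=snap("scene");crop(b,"s10c",250,450,120,270,4);a=snap("top");crop(a,"t10c",270,470,150,300,4)
E
```

```text
[ 0.51298397 -0.24136672  0.15312158] [179.93344131   1.61869829 177.27849044] [ 0.51987364 -0.00841517 -0.27983325]
```

View pics/s10c.png

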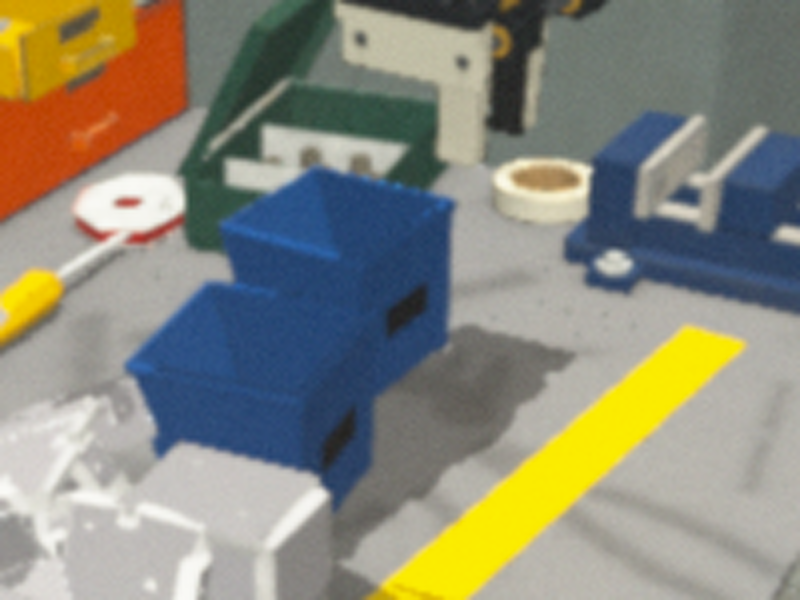

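View pics/t10c.png

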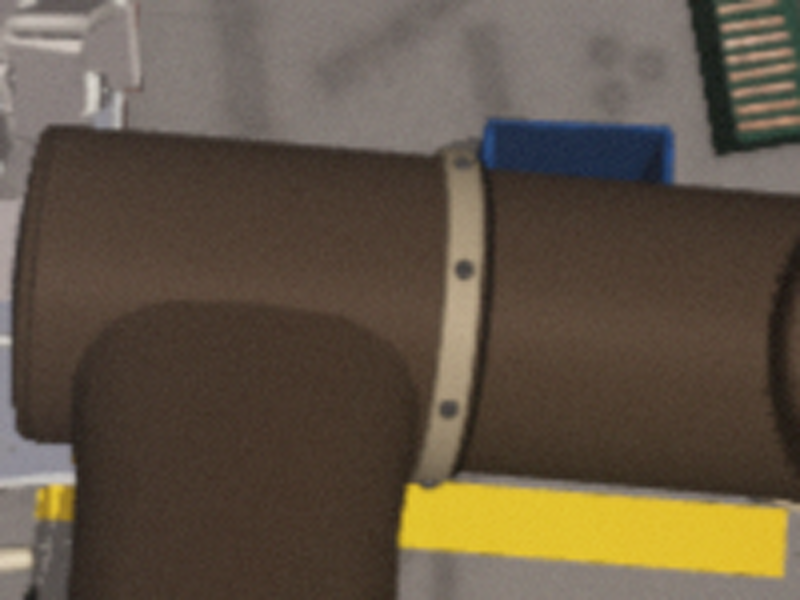

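Emit:
move_arm --increments '[[[0, 0, -18], 0], [[0, 0, -18], 0], [[0, 0, -18], 0], [[0, 0, -16], 0], [[6, 0, 0], 0], [[6, 0, 0], 0], [[6, 0, 0], 0], [[5, 0, 0], 0]]'

```text
clock: 10.7
tool_pos: [0.5412, -0.2431, 0.0831]
orientation: [-180.0, 1.9, 177.1]
force: [-0.3, -1.1, -0.3]
opening: 0.0394
```

Emit:
move_arm --increments '[[[4, 0, 0], 0], [[4, 0, 1], 0], [[4, 0, 2], 0], [[5, 0, 2], 0], [[5, 0, 2], 0], [[5, 0, 2], 0], [[5, 0, 1], 0], [[5, 0, 1], 0]]'

```text
clock: 11.5
tool_pos: [0.5821, -0.2435, 0.0972]
orientation: [-179.9, 2.0, 177.1]
force: [-1.7, 0.1, 0.8]
opening: 0.0394
```

```bash
python3 - <<'E'
from h import *
b=snap("scene");crop(b,"s11c",250,450,120,270,4)
E
```

```text
(no output)
```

View pics/s11c.png

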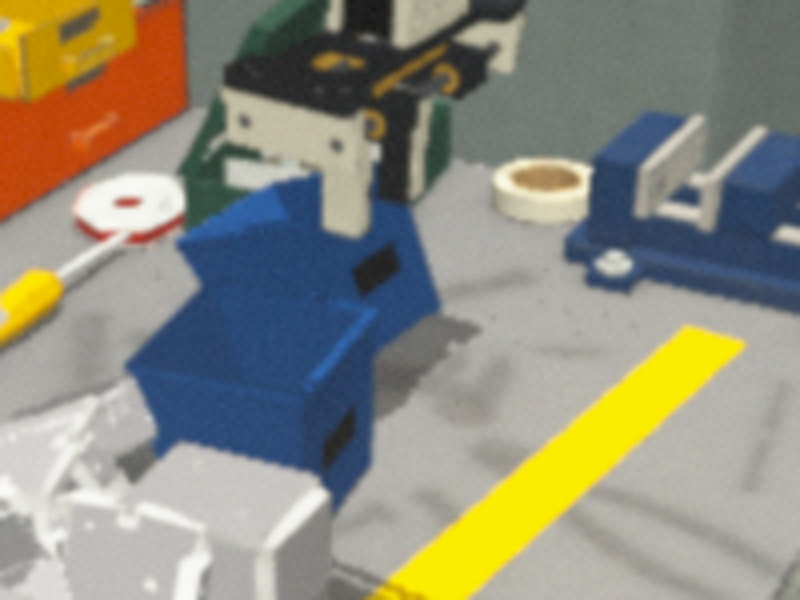

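Emit:
move_arm --increments '[[[5, 0, 1], 0], [[5, 0, 1], 0], [[5, 0, 1], 0], [[5, 0, 0], 0], [[5, 0, 0], 0], [[5, 0, 0], 0], [[5, 0, 0], 0], [[5, 0, 0], 0]]'

```text
clock: 12.35
tool_pos: [0.6268, -0.2432, 0.1001]
orientation: [-180.0, 2.0, 177.2]
force: [0.2, 0.3, -0.3]
opening: 0.0395
```

```bash
python3 - <<'E'
from h import *
b=snap("scene");crop(b,"s12c",250,450,120,270,4)
E
```

```text
(no output)
```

View pics/s12c.png

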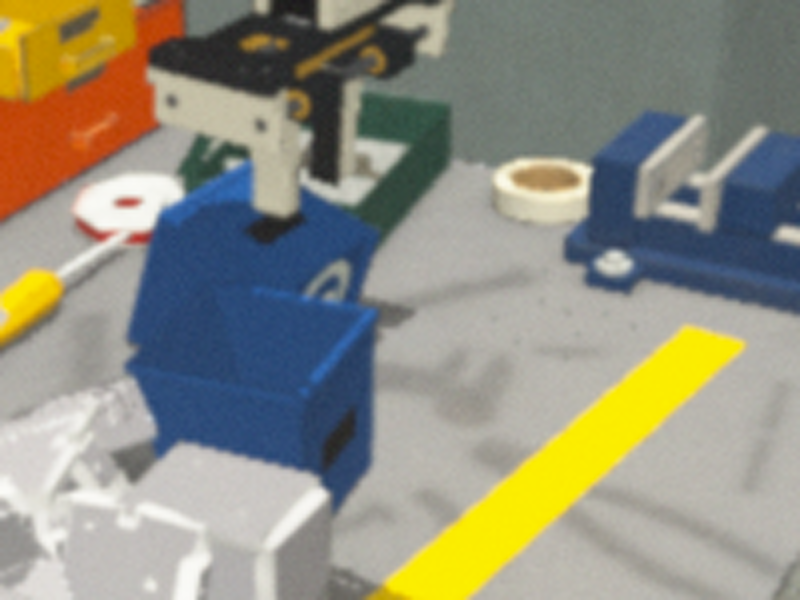

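```bash
python3 - <<'E'
from h import *
a=cv2.imread("pics/top0.png");b=cv2.imread("pics/scene0.png")
k=lambda i,x0,x1,y0,y1:cv2.resize(i[y0:y1,x0:x1],(400,400*(y1-y0)//(x1-x0)),interpolation=cv2.INTER_CUBIC)
A=k(a,430,570,110,200);B=k(b,280,380,90,190)
c=np.zeros((400,800,3),np.uint8);c[:A.shape[0],:400]=A;c[:B.shape[0],400:]=B;cv2.imwrite("pics/box.png",c)
E
```

View pics/box.png

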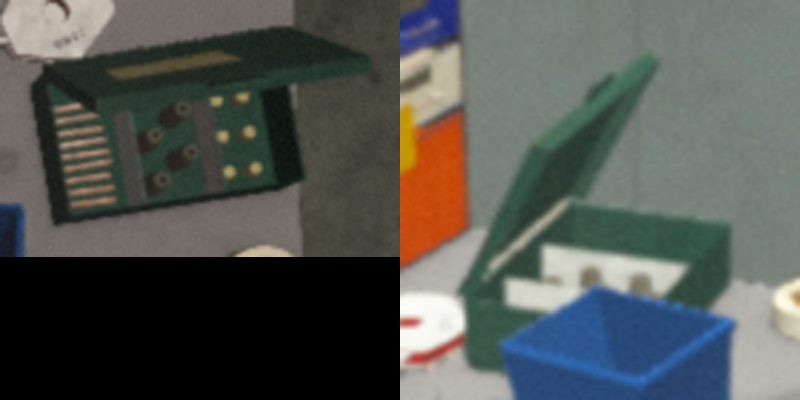

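```bash
cat >>h.py <<'E'
def tri(a,p,b,q):
    A=[];B=[]
    for s,u in((a,p),(b,q)):
        for i,f,c in((0,'fx','cx'),(1,'fy','cy')):
            k=(u[i]-s[c])/s[f]; A.append(s["R"][i]-k*s["R"][2]);B.append(k*s["t"][2]-s["t"][i])
    return np.linalg.lstsq(np.array(A),np.array(B),rcond=None)[0]
E
python3 - <<'E'
from h import *
a=snap("top","t13");b=snap("scene");crop(b,"s13c",270,370,150,220,8)
print(tri(a,(465,146.7),b,(315.7,127)),tri(a,(445.7,132.7),b,(297,162.5)))
for p in ((442,137),(449,187)): print(bp(a,*p,.06))
E
```

```text
[ 0.70761721 -0.33817969  0.15571292] [ 0.7635021  -0.3293807   0.05502656]
[ 0.75426623 -0.31834453  0.06      ]
[ 0.64070679 -0.33069494  0.06      ]
```

View pics/s13c.png

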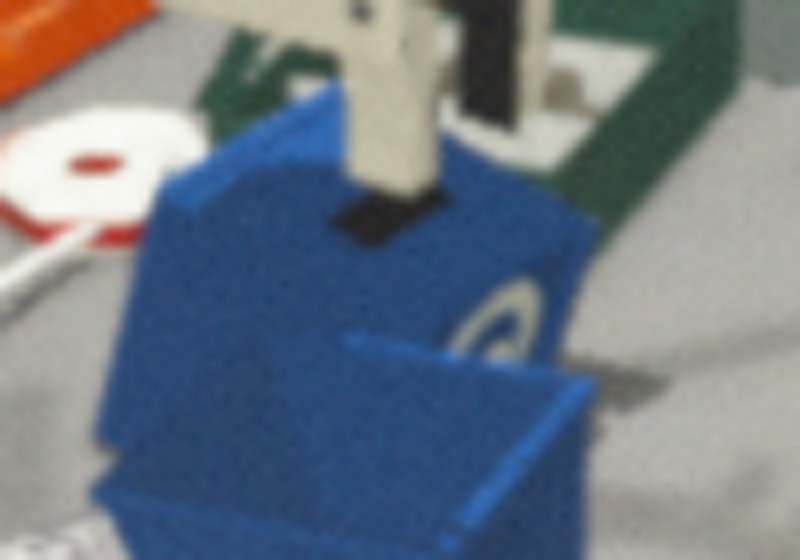

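View pics/t13.png

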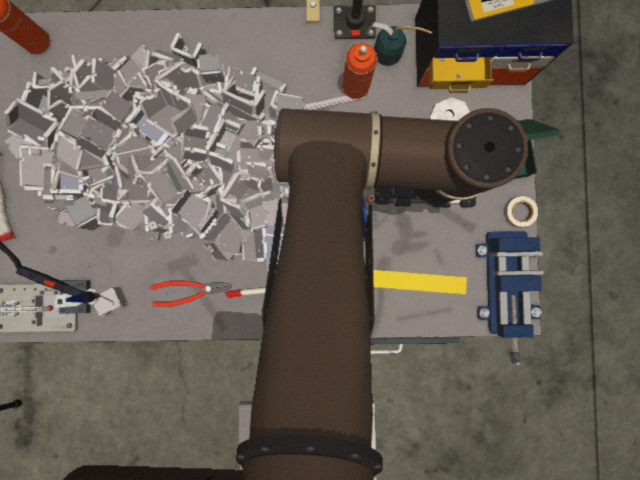

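```bash
python3 - <<'E'
from h import *
b=snap("scene")
print(bp(b,290.6,173.1,.091),bp(b,344.6,178.1,.062))
print(ctrl.get_obs()["clock"])
E
```

```text
[ 0.69378692 -0.19959257  0.091     ] [ 0.60195954 -0.29095758  0.062     ]
12.55
```

Emit:
move_arm --increments '[[[0, 0, 25], 0], [[0, 0, 25], 0], [[17, 4, 0], 0], [[17, 3, 0], 0], [[17, 3, 0], 0], [[17, 3, 0], 0], [[17, 0, 0], 0], [[0, 0, 0], 0]]' --jaw -0.32

```text
clock: 13.35
tool_pos: [0.711, -0.2298, 0.1531]
orientation: [180.0, 2.0, 177.1]
force: [-0.8, 0.5, -0.2]
opening: 0.0297
```

```bash
python3 - <<'E'
from h import *
b=snap("scene");crop(b,"s14c",270,370,110,220,5)
E
```

```text
(no output)
```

View pics/s14c.png

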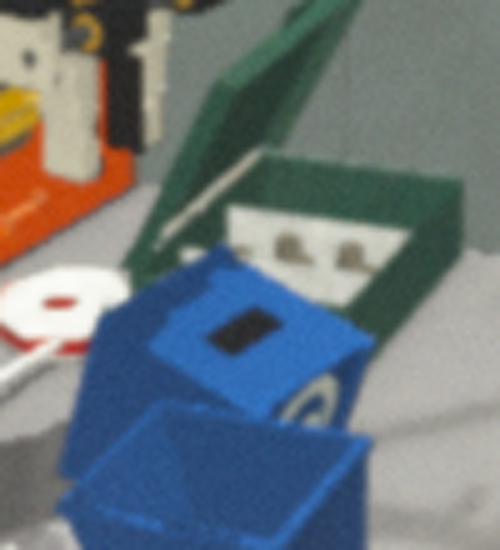

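```bash
python3 - <<'E'
from h import *
b=snap("scene")
print(bp(b,290.6,173.,.091),bp(b,314.4,159.6,.091))
E
```

```text
[ 0.69409338 -0.2000602   0.091     ] [ 0.68680709 -0.2940615   0.091     ]
```

Emit:
move_arm --increments '[[[3, 0, -10], 0], [[1, 0, -15], 0], [[0, 0, -15], 0], [[0, 0, -15], 0], [[0, 0, -10], 0], [[0, 0, -7], 0], [[-3, 0, 0], 0], [[-4, 0, 0], 0]]'

```text
clock: 14.25
tool_pos: [0.7051, -0.2299, 0.0745]
orientation: [179.9, 2.0, 177.0]
force: [2.0, 1.1, 0.1]
opening: 0.0298
```

```bash
python3 - <<'E'
from h import *
b=snap("scene");crop(b,"s15c",270,370,110,220,5)
E
```

```text
(no output)
```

View pics/s15c.png

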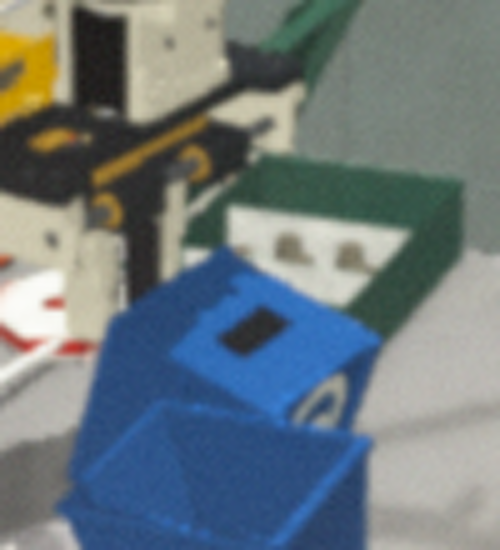

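Emit:
move_arm --increments '[[[-2, 0, 1], -0.02], [[-4, 0, 0], -0.02], [[-4, 0, 0], 0], [[-5, 0, 0], 0], [[-5, 0, 0], 0], [[-5, 0, 0], 0], [[-5, 0, 0], 0], [[-5, 0, 0], 0]]'

```text
clock: 15.1
tool_pos: [0.6787, -0.2301, 0.0879]
orientation: [-180.0, 3.7, 174.7]
force: [4.8, 1.4, 6.8]
opening: 0.0299
```

```bash
python3 - <<'E'
from h import *
b=snap("scene");crop(b,"s16c",270,370,110,220,5)
E
```

```text
(no output)
```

View pics/s16c.png

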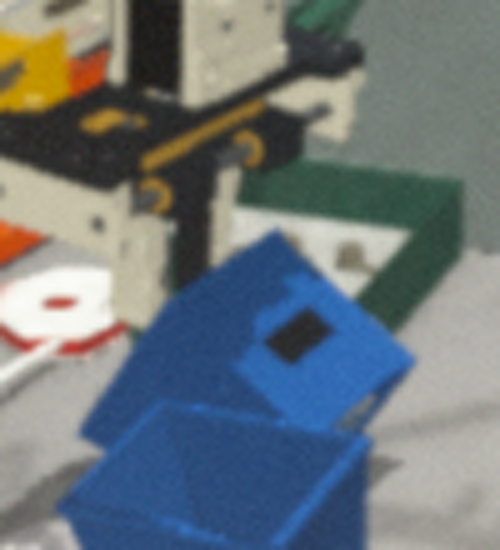

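```bash
python3 - <<'E'
from h import *
o=ctrl.get_obs();print(o["tool_pos"],o["orientation"],o["force"],o["moment"])
b=snap("scene");crop(b,"s17c",270,370,90,165,8);a=snap("top");crop(a,"t17",370,570,80,230,4)
E
```

```text
[ 0.67812633 -0.23009587  0.08832776] [-179.99774979    3.66333737  174.64635329] [1.89573982 2.41339735 6.468622  ] [ 0.69071278 -1.08149148 -0.08976859]
```

View pics/s17c.png

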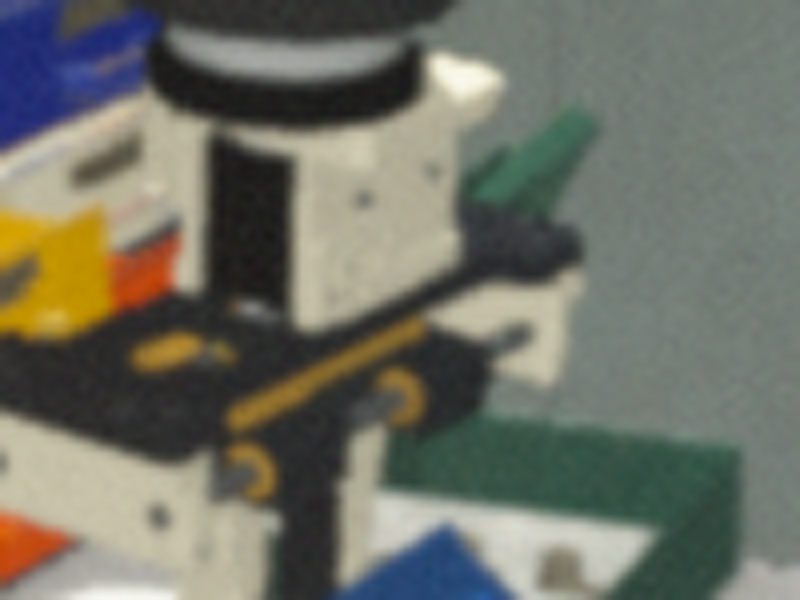

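View pics/t17.png

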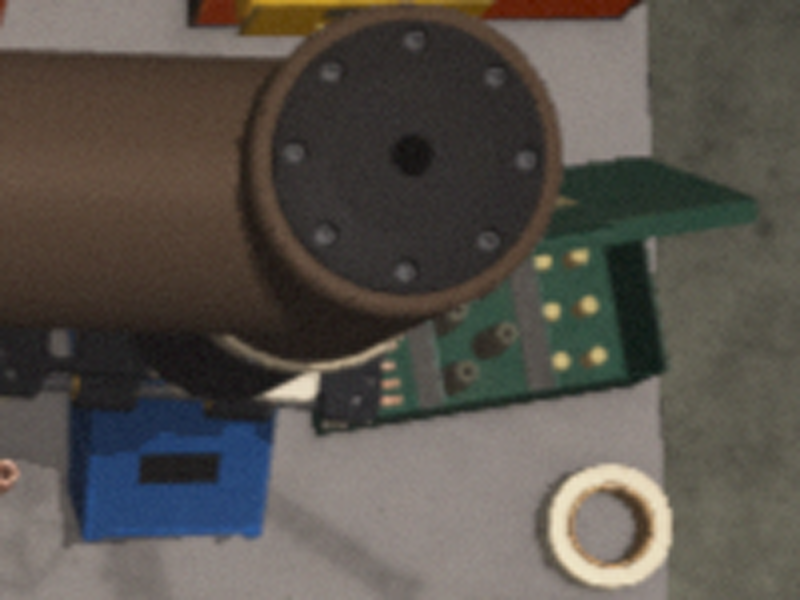

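```bash
python3 - <<'E'
from h import *
a=snap("top");b=snap("scene")
for p in((370+380/4,80+372/4),(370+374/4,80+420/4)): print(bp(a,*p,.16),bp(a,*p,.2))
print("rim z?",tri(a,(370+70/4,80+405/4),b,(0,0)) if 0 else '')
print(bp(b,270+580/8,90+240/8,.2),bp(b,270+550/8,90+385/8,.15))
o=ctrl.get_obs();print(o["tau"],o["force"],o["moment"],o["qvel"],o["joint_pos"])
E
```

```text
[ 0.6524177  -0.33531206  0.16      ] [ 0.64473602 -0.32247676  0.2       ]
[ 0.62802377 -0.33152676  0.16      ] [ 0.62139129 -0.31885427  0.2       ]
rim z? 
[ 0.61228617 -0.29678899  0.2       ] [ 0.629134   -0.31072573  0.15      ]
[ -1.92745999 -60.40542841  20.7766521    5.44604972  -1.48017123
   0.14742605] [3.68142361 1.87569729 5.85690322] [ 0.73255498 -1.42499642 -0.07025159] [-0.09633069  0.16283056  0.01543683 -0.05217922  0.04430915 -0.02205532] [ -3.1254898   28.25297887  -6.46322796   0.18919579 -51.6512533
 -92.33651217]
```

```bash
cat >>h.py <<'E'
def tilted(p,X):
    th=p[3];x=X[0]-.025;z=X[2]; x,z=x*np.cos(th)+z*np.sin(th)+.025,-x*np.sin(th)+z*np.cos(th)
    c,s=np.cos(p[2]),np.sin(p[2]); return np.array([p[0]+c*x-s*X[1],p[1]+s*x+c*X[1],z])
def fit4(obs,x0):
    o=least_squares(lambda p:np.concatenate([pj(s,tilted(p,X))-q for s,X,q in obs]),x0);return o.x,o.fun
NL=(-.04,.05,0);NR=(-.04,-.05,0);RL=(-.04,.05,.095);RR=(-.04,-.05,.095);FL=(.056,.05,.095);FR=(.056,-.05,.095)
E
python3 - <<'E'
from h import *
a=snap("top");b=snap("scene")
x,r=fit4([(a,NL,(391.2,215)),(a,NR,(435.5,214.5)),(b,RR,(326,156.4)),(b,NR,(352.6,181.6)),(b,FL,(286,197))],[.593,-.245,-.05,.9])
print(x,np.degrees(x[2]),r.round(1)); print(tilted(x,RR),tilted(x,RL),tilted(x,(.025,0,0)))
E
```

```text
[ 0.59018228 -0.24979289 -0.00643544  1.0068668 ] -0.3687234869187404 [-0.4 -0.1 -0.2 -0.1 -0.9 -1.4  1.8 -0.3 -0.5  0.1]
[ 0.66040613 -0.30024586  0.10571407] [ 0.66104967 -0.20024793  0.10571407] [ 0.61518176 -0.24995378  0.        ]
```

Emit:
move_arm --increments '[[[-5, 0, 2], 0], [[-5, 0, 1], 0], [[-5, 0, 1], 0], [[-5, 0, 1], 0], [[-5, 0, 0], 0], [[-5, 0, 0], 0], [[-5, 0, 0], 0], [[-5, 0, 0], 0]]'

```text
clock: 16.25
tool_pos: [0.6391, -0.2304, 0.1012]
orientation: [-180.0, 4.4, 174.7]
force: [1.2, 0.3, 6.3]
opening: 0.0298
```

```bash
python3 - <<'E'
from h import *
b=snap("scene");crop(b,"s18c",270,370,90,220,5)
E
```

```text
(no output)
```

View pics/s18c.png

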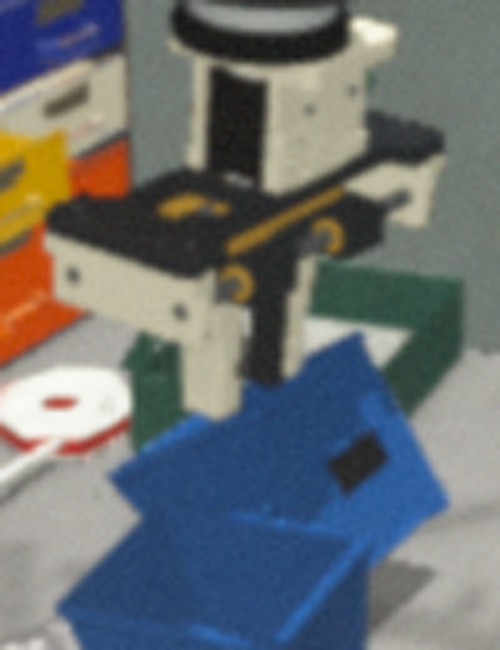

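Emit:
move_arm --increments '[[[-5, 0, -1], 0], [[-5, 0, -1], 0], [[-5, 0, -1], 0], [[-6, 0, -1], 0], [[-7, 0, 0], 0], [[-7, 0, 0], 0], [[-7, 0, 0], 0], [[-7, 0, 0], 0]]'

```text
clock: 17.1
tool_pos: [0.5788, -0.2313, 0.0972]
orientation: [-179.9, 3.9, 174.6]
force: [0.3, -0.8, -0.3]
opening: 0.0296
```

```bash
python3 - <<'E'
from h import *
b=snap("scene");crop(b,"s19c",270,370,90,220,5)
E
```

```text
(no output)
```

View pics/s19c.png

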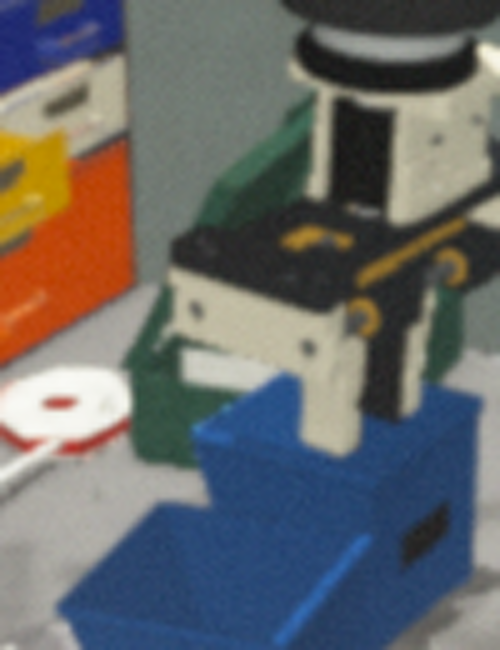

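Emit:
move_arm --increments '[[[0, 0, 35], 0], [[0, 0, 35], 0], [[-10, -10, 30], 0.04], [[-30, -35, 10], 0], [[-30, -35, 0], 0], [[-30, -35, 0], 0], [[-30, -35, 0], 0], [[-30, -35, 0], 0]]'

```text
clock: 17.95
tool_pos: [0.4135, -0.4171, 0.2112]
orientation: [-179.8, 3.9, 177.5]
force: [1.2, -0.1, 0.1]
opening: 0.0298
```

Emit:
move_arm --increments '[[[-20, -40, 0], 0], [[-20, -40, 0], 0], [[-20, -40, 0], 0], [[-20, -40, 0], 0], [[-20, -40, 0], 0], [[-10, -20, 0], 0], [[0, 0, 0], 0], [[0, 0, 0], 0]]'

```text
clock: 18.75
tool_pos: [0.292, -0.6483, 0.2096]
orientation: [-179.9, 3.8, 177.2]
force: [0.3, 1.1, 0.3]
opening: 0.0298
```

```bash
python3 - <<'E'
from h import *
b=snap("scene");crop(b,"s20c",260,380,140,260,6);a=snap("top");crop(a,"t20c",300,480,160,300,4)
E
```

```text
(no output)
```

View pics/s20c.png

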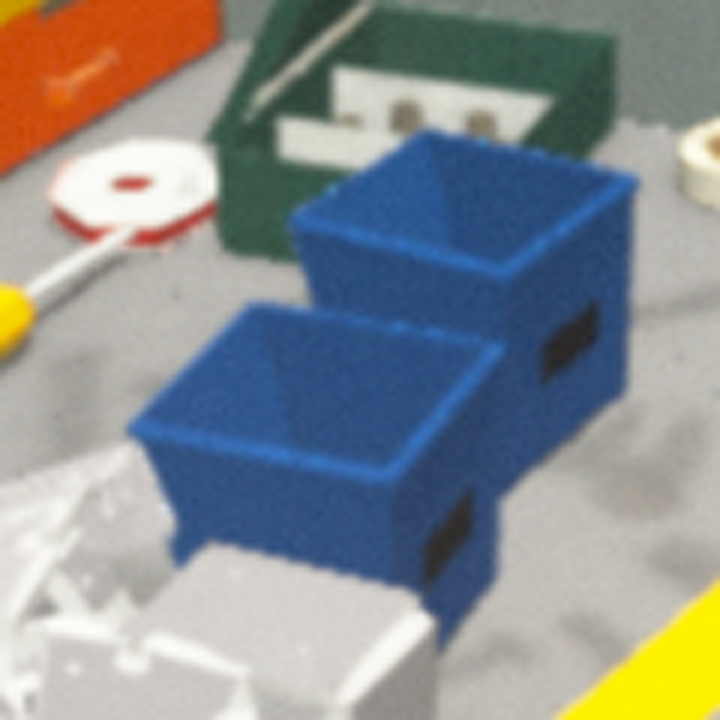

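View pics/t20c.png

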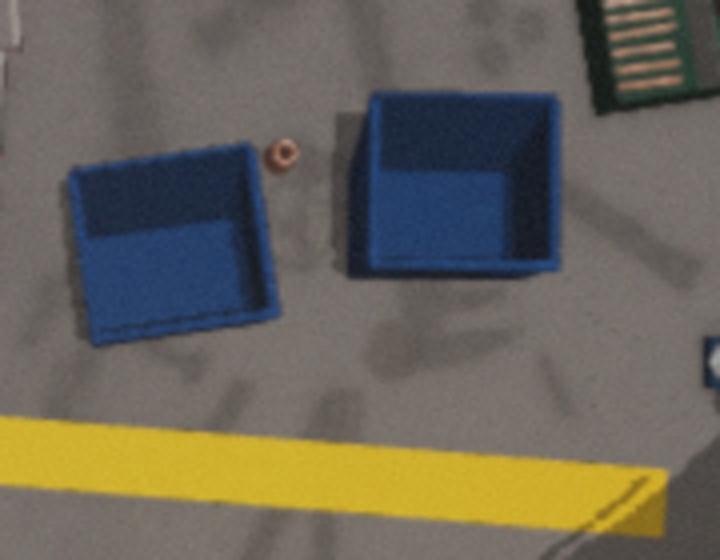

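```bash
python3 - <<'E'
from h import *
a=snap("top");b=snap("scene")
T={"L":[(324,245.5),(370,238.5),(363.25,196.5),(318,203)],"R":[(392.75,227),(439.5,227),(439.5,184.25),(393,183.75)]}
S={"L":[(324.7,219.2),(343.8,197.8),(301.7,190.8),(281.7,211.3)],"R":[(343.8,185.3),(366.2,170),(331.7,162.2),(308.8,176.2)]}
for k in "LR":
    for v in ([(a,T[k])],[(b,S[k])],[(a,T[k]),(b,S[k])]):
        x,r=fit(v,[.6,-.1,0],RIM); print(k,x[:2].round(4),np.degrees(x[2]).round(2),r.round(1))
E
```

```text
L [ 0.5578 -0.0927] 7.41 [ 0.2  0.6  0.   0.9  0.1 -0.9 -0.3 -0.6]
L [ 0.5575 -0.0873] 7.44 [ 0.9  0.6  0.3 -0.1  0.  -0.6 -1.3 -0.3]
L [ 0.5585 -0.0912] 7.4 [-0.5  0.3 -0.7  0.6 -0.6 -1.2 -1.  -0.9  1.5 -0.4  0.8 -1.   0.6 -1.4
 -0.6 -1.2]
R [ 0.5882 -0.2486] -1.52 [ 0.2  0.4 -0.1  0.8 -0.2 -0.7  0.1 -0.5]
R [ 0.5873 -0.2435] -3.23 [ 0.5  0.7  0.7 -0.1 -0.1 -0.9 -1.2 -0.1]
R [ 0.5886 -0.2476] -2.12 [-0.4 -0.  -0.7  0.9 -0.4 -0.6 -0.1 -0.9  1.4 -0.2  0.8 -1.  -0.3 -1.5
 -0.6 -0.6]
```

Emit:
move_arm --increments '[[[12, 17, 0], 0.13], [[12, 17, 0], 0.13], [[12, 17, 0], 0.13], [[12, 17, 0], 0.13], [[12, 17, 0], 0.13], [[12, 17, 0], 0.13], [[12, 17, 0], 0.13], [[12, 17, 0], 0.13]]'

```text
clock: 19.75
tool_pos: [0.3965, -0.5005, 0.2149]
orientation: [-179.5, 4.0, -120.3]
force: [0.6, -0.2, 0.1]
opening: 0.03
```

Emit:
move_arm --increments '[[[12, 17, 0], 0.13], [[12, 17, 0], 0.13], [[12, 17, 0], 0.13], [[12, 17, 0], 0.13], [[12, 17, 0], 0.13], [[12, 17, 0], 0.13], [[12, 17, 0], 0.13], [[12, 17, 0], 0.13]]'

```text
clock: 20.55
tool_pos: [0.5, -0.35, 0.2204]
orientation: [-179.1, 3.7, -57.3]
force: [0.7, 0.6, -0.2]
opening: 0.0294
```

Emit:
move_arm --increments '[[[10, 13, 0], 0.13], [[10, 13, 0], 0.13], [[10, 13, 0], 0.13], [[10, 13, 0], 0.13], [[10, 13, 0], 0.13], [[10, 13, 0], 0.13], [[10, 13, 0], 0.13], [[8, 12, 0], 0.09]]'

```text
clock: 21.35
tool_pos: [0.5833, -0.2321, 0.2256]
orientation: [-178.9, 3.3, 3.4]
force: [0.3, 0.3, 0.2]
opening: 0.03
```

Emit:
move_arm --increments '[[[-2, -5, -15], -0.03], [[-2, -5, -15], -0.03], [[-2, -5, -15], -0.03], [[0, 0, -15], 0], [[0, 0, -15], 0], [[0, 0, -15], 0], [[0, 0, 0], 0], [[0, 0, 0], 0]]'

```text
clock: 22.15
tool_pos: [0.5803, -0.236, 0.1385]
orientation: [-179.0, 2.8, -0.8]
force: [-0.2, 0.2, 0.3]
opening: 0.0295
```

```bash
python3 - <<'E'
from h import *
o=ctrl.get_obs();print(o["tool_pos"],o["orientation"],o["force"])
b=snap("scene");crop(b,"s21c",260,380,110,260,5)
E
```

```text
[ 0.58026102 -0.23597582  0.13849577] [-179.00709556    2.75555852   -0.78596638] [-0.22178975  0.1965481   0.32326778]
```

View pics/s21c.png

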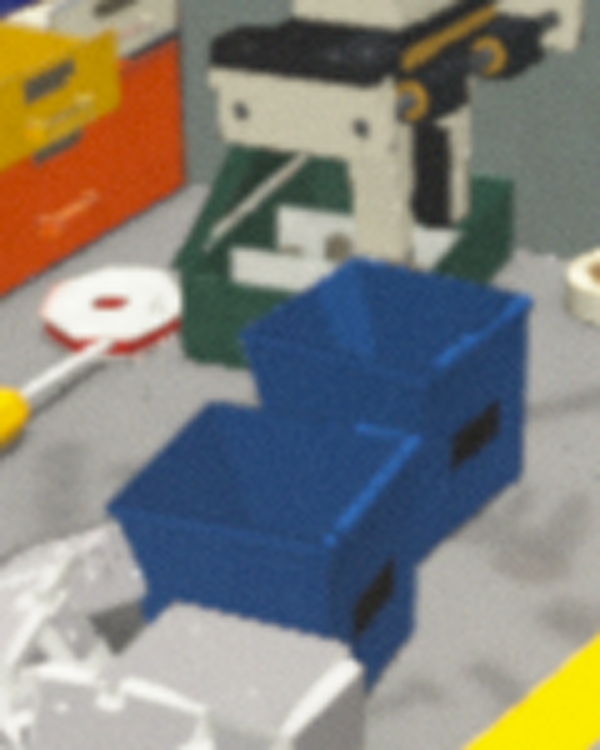

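Emit:
move_arm --increments '[[[0, -7, 0], -0.01], [[0, -5, -10], -0.01], [[0, 0, -15], 0], [[0, 0, -15], 0], [[0, 0, -15], 0], [[0, 0, -15], 0], [[0, 0, -15], 0], [[0, 0, -5], 0]]'

```text
clock: 23.0
tool_pos: [0.5825, -0.252, 0.048]
orientation: [-179.1, 2.2, -2.3]
force: [-0.5, 0.2, -0.3]
opening: 0.0298
```

```bash
python3 - <<'E'
from h import *
o=ctrl.get_obs();print(o["tool_pos"],o["orientation"],o["force"])
b=snap("scene");crop(b,"s22c",260,380,110,260,5)
E
```

```text
[ 0.58245822 -0.25202969  0.04803043] [-179.0727008     2.22042237   -2.29785615] [-0.4523815   0.23956618 -0.32724583]
```

View pics/s22c.png

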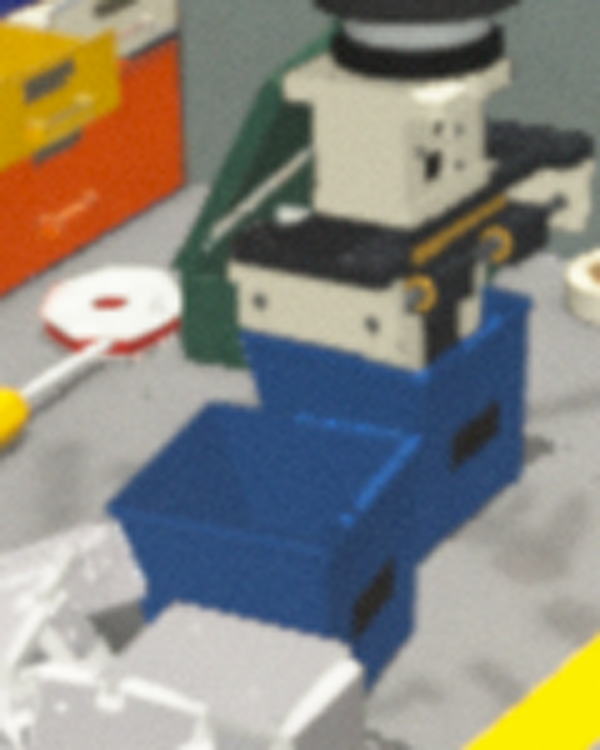

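Emit:
move_arm --increments '[[[-7, 0, 0], 0], [[-6, 0, 0], 0], [[-5, 0, 0], 0], [[-6, 0, 0], -0.005], [[-7, 0, 0], -0.005], [[-7, 0, 0], -0.005], [[-7, 0, 0], -0.005], [[-7, 0, 0], -0.005]]'

```text
clock: 23.85
tool_pos: [0.5295, -0.2529, 0.0512]
orientation: [-179.1, 1.8, -3.9]
force: [1.1, -0.1, -0.7]
opening: 0.0301
```

```bash
python3 - <<'E'
from h import *
o=ctrl.get_obs();print(o["tool_pos"],o["orientation"],o["force"])
b=snap("scene");crop(b,"s23c",260,380,110,260,5)
E
```

```text
[ 0.52953261 -0.2528853   0.05123943] [-179.13407043    1.77658581   -3.85436576] [ 1.10918051 -0.09903101 -0.73870956]
```

View pics/s23c.png

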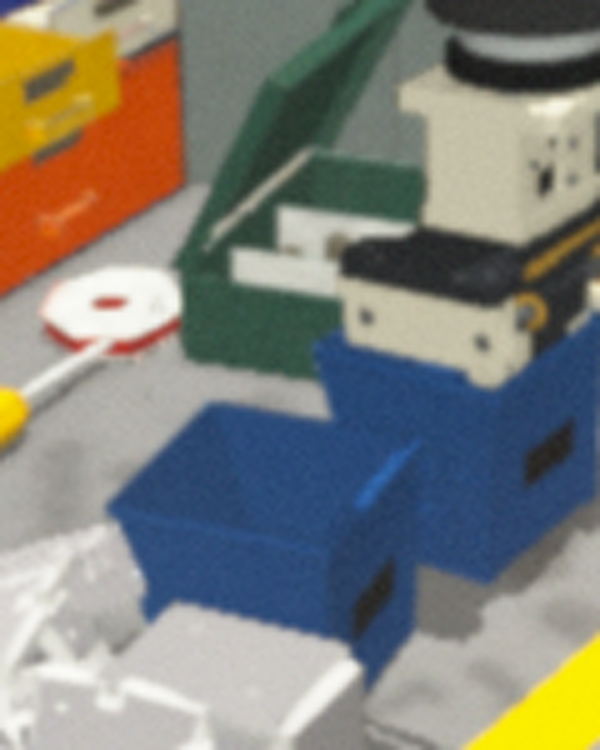

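Emit:
move_arm --increments '[[[-8, 0, 0], -0.004], [[-8, 0, 0], -0.004], [[-8, 0, 0], -0.004], [[-8, 0, 0], -0.004], [[-8, 0, 0], -0.004], [[-7, 0, 0], -0.004], [[-6, 0, 0], -0.003], [[-5, 0, 0], 0]]'

```text
clock: 24.7
tool_pos: [0.4655, -0.2528, 0.0514]
orientation: [-179.1, 1.8, -5.6]
force: [1.2, 1.4, -1.5]
opening: 0.0292
```

```bash
python3 - <<'E'
from h import *
o=ctrl.get_obs();print(o["tool_pos"],o["orientation"],o["force"])
b=snap("scene");crop(b,"s24c",300,440,150,280,5);a=snap("top","t24")
E
```

```text
[ 0.46547297 -0.25284158  0.0514227 ] [-179.12617562    1.78294526   -5.58063204] [ 1.20092029  1.43076156 -1.50762705]
```

View pics/s24c.png

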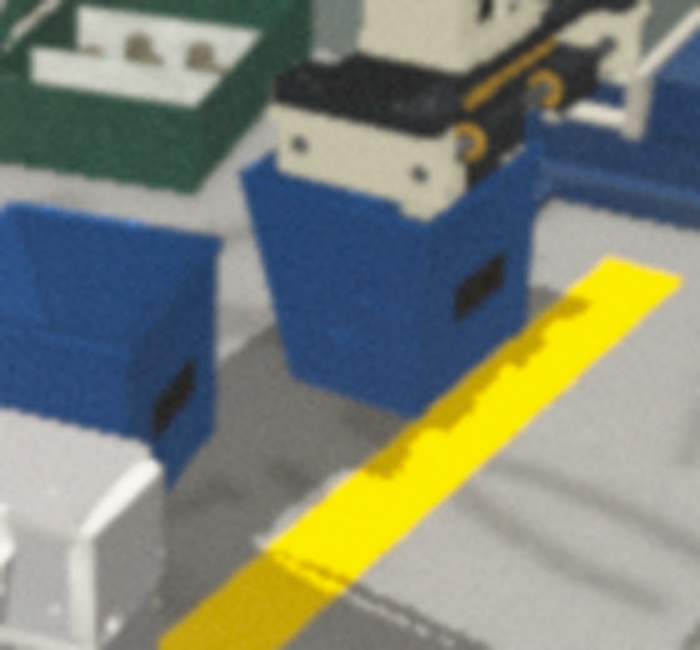

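View pics/t24.png

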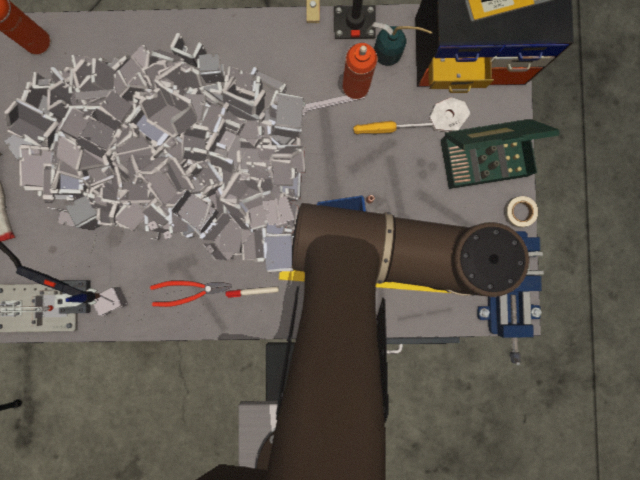

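```bash
python3 - <<'E'
from h import *
b=snap("scene")
for p in((383.6,233.4),(405,216.)):
    X=bp(b,*p); print(X, "ahead of stripe centre mm",1000*(X[0]-(.4386+.0972*(X[1]+.161))))
hsv=cv2.cvtColor(b["color"],cv2.COLOR_RGB2HSV)
m=cv2.inRange(hsv,(22,150,100),(35,255,255));m[:190]=0
q=None
for c in (380,395,410,420):
    v=np.where(m[:,c])[0]; 
    for r in (v[0],v[-1]+1): 
        X=bp(b,c+.5-.5,r-.5); print(c,r,X[:2].round(4),1000*(X[0]-(.4386+.0972*(X[1]+.161))))
E
```

```text
[ 0.45561301 -0.1981534   0.        ] ahead of stripe centre mm 20.62431758276112
[ 0.44479675 -0.293701    0.        ] ahead of stripe centre mm 19.095289508534783
380 236 [ 0.4588 -0.1863] 22.612453656132903
380 257 [ 0.4244 -0.1112] -19.023437650314058
395 224 [ 0.4511 -0.2503] 21.215957371711504
395 243 [ 0.4192 -0.1755] -18.027261048635225
410 211 [ 0.4447 -0.3243] 21.996213689079447
410 230 [ 0.4118 -0.2417] -18.96572581380884
420 203 [ 0.4389 -0.3742] 20.977309232209084
420 221 [ 0.4071 -0.2905] -18.944152075054397
```

Emit:
move_arm --increments '[[[-5, 0, 0], 0], [[-5, 0, 0], 0], [[-4, 0, 0], 0], [[-3, 0, 0], 0], [[-2, 0, 0], 0], [[0, 0, 0], 0], [[0, 0, 0], 0], [[0, 0, 0], 0]]'

```text
clock: 25.65
tool_pos: [0.4463, -0.253, 0.0516]
orientation: [-179.1, 1.7, -5.5]
force: [-0.1, -1.0, -0.0]
opening: 0.03
```

```bash
python3 - <<'E'
from h import *
o=ctrl.get_obs();print(o["tool_pos"],o["orientation"],o["force"])
b=snap("scene");crop(b,"s25c",340,430,180,250,8)
E
```

```text
[ 0.4462808  -0.25297731  0.05156154] [-179.14264666    1.73222277   -5.54143875] [-0.09347549 -1.02339423 -0.02620762]
```

View pics/s25c.png

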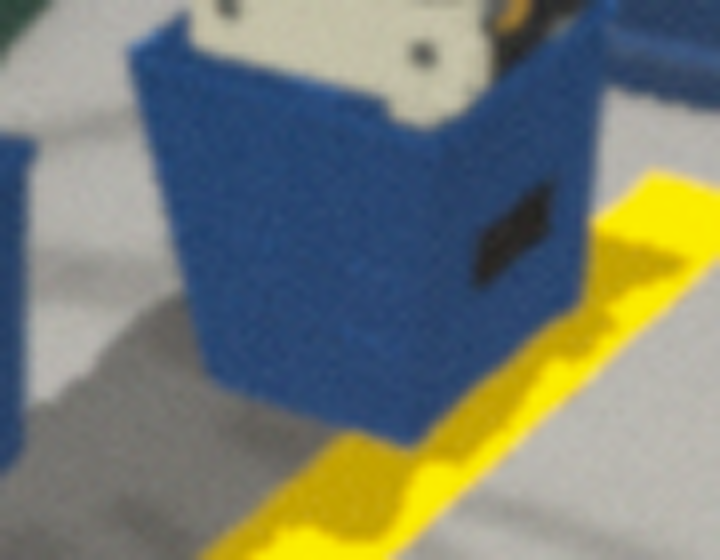

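```bash
python3 - <<'E'
from h import *
b=snap("scene")
for p in((391.5,235.9),(412.9,217.9)):
    X=bp(b,*p); print(X, "ahead of stripe centre mm",1000*(X[0]-(.4386+.0972*(X[1]+.161)))-1.3)
E
```

```text
[ 0.43640318 -0.19680102  0.        ] ahead of stripe centre mm -0.016963902337440162
[ 0.4255903  -0.29405158  0.        ] ahead of stripe centre mm -1.3770890337880581
```

Emit:
move_arm --increments '[[[6, -1, 0], 0], [[6, -1, 0], 0], [[4, 0, 0], 0], [[0, 0, 15], 0], [[0, 0, 20], 0], [[0, 0, 25], 0], [[0, 0, 25], 0], [[0, 0, 25], 0]]'

```text
clock: 26.55
tool_pos: [0.4605, -0.2544, 0.1602]
orientation: [-179.1, 2.5, -5.6]
force: [0.3, 0.0, -0.0]
opening: 0.03
```

Emit:
move_arm --increments '[[[0, 0, 25], 0], [[0, 0, 25], 0], [[-10, -40, 10], 0], [[-15, -45, 0], 0], [[-15, -45, 0], 0], [[-15, -45, 0], 0], [[-15, -45, 0], 0], [[-15, -45, 0], 0]]'

```text
clock: 27.35
tool_pos: [0.378, -0.5245, 0.229]
orientation: [-179.2, 2.0, -4.9]
force: [0.6, -0.8, 0.7]
opening: 0.0299
```

Emit:
move_arm --increments '[[[-20, -40, 0], 0], [[-20, -40, 0], 0], [[-20, -40, 0], 0], [[-10, -30, 0], 0], [[0, 0, 0], 0], [[0, 0, 0], 0], [[0, 0, 0], 0], [[0, 0, 0], 0]]'

```text
clock: 28.15
tool_pos: [0.3008, -0.6852, 0.2228]
orientation: [-178.9, 2.4, -5.2]
force: [-0.6, -0.1, 0.8]
opening: 0.0298
```

```bash
python3 - <<'E'
from h import *
o=ctrl.get_obs();print(o["tool_pos"],o["orientation"],o["force"])
b=snap("scene","s26");crop(b,"s26c",270,430,140,260,5);a=snap("top","t26");crop(a,"t26c",300,480,170,310,4)
E
```

```text
[ 0.30082705 -0.68516569  0.22282073] [-178.8596195     2.38269118   -5.24424413] [-0.57863536 -0.0687192   0.78968464]
```

View pics/s26.png

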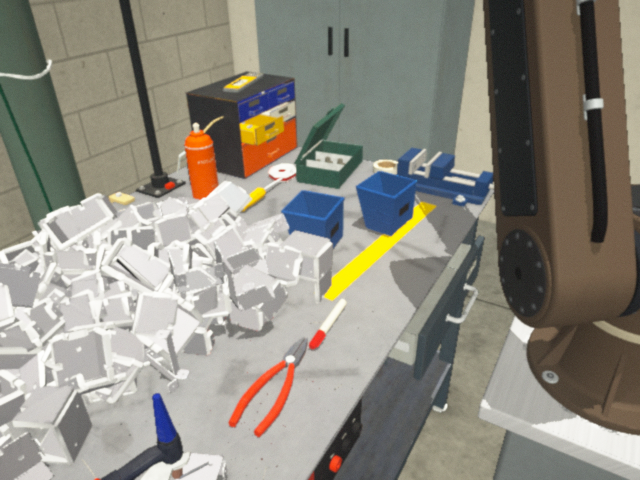

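View pics/t26.png

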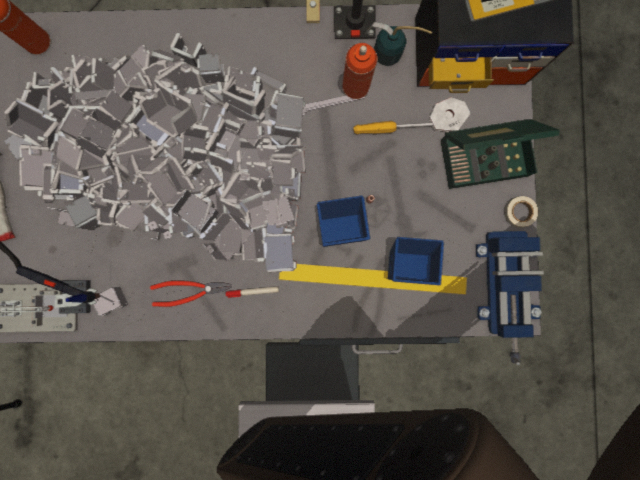

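View pics/t26c.png

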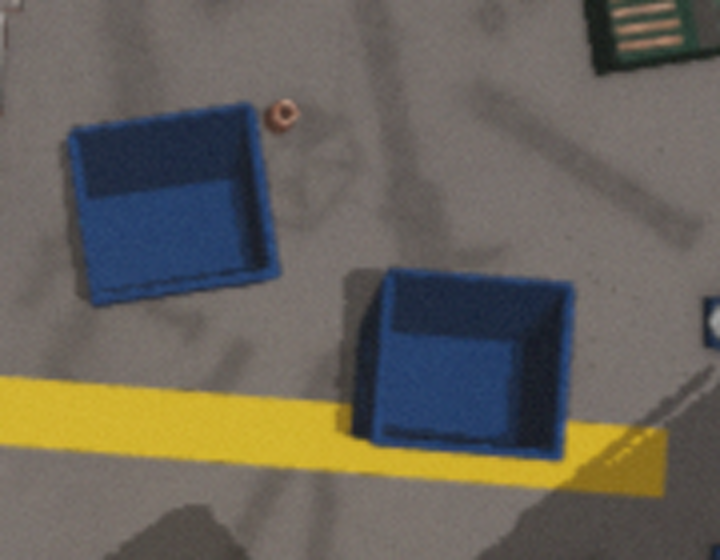

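View pics/s26c.png

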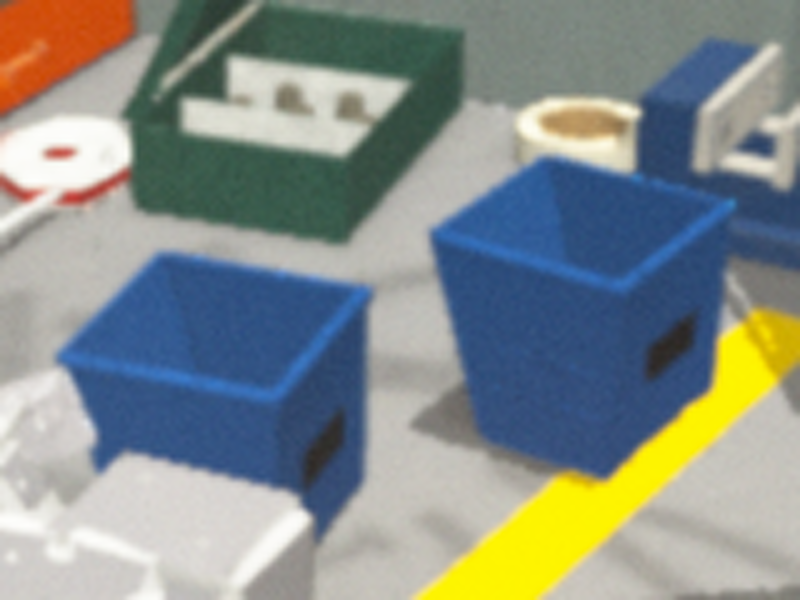

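```bash
python3 - <<'E'
from h import *
a=snap("top");b=snap("scene")
T=[(393.5,280.5),(441,284.25),(443,241.25),(397.75,238)]
S=[(270+625/5,140+288/5),(270+733/5,140+207/5),(270+545/5,140+158/5),(270+435/5,140+233/5)]
for v in ([(a,T)],[(b,S)],[(a,T),(b,S)]):
    x,r=fit(v,[.5,-.25,-.1],RIM)
    for y in(.05,-.05):
        w=tilted([*x,0],(-.04,y,0)); print(x.round(4),np.degrees(x[2]).round(2),w[:2].round(4),"off centre mm",round(1000*(w[0]-(.4386+.0972*(w[1]+.161))),1))
    print(r.round(1))
E
```

```text
[ 0.4683 -0.2504 -0.0961] -5.5 [ 0.4332 -0.1968] off centre mm -1.9
[ 0.4683 -0.2504 -0.0961] -5.5 [ 0.4237 -0.2964] off centre mm -1.8
[ 0.5  0.9 -0.4  0.9  0.6 -0.7 -0.6 -1.1]
[ 0.4666 -0.2443 -0.0909] -5.21 [ 0.4313 -0.1909] off centre mm -4.4
[ 0.4666 -0.2443 -0.0909] -5.21 [ 0.4222 -0.2905] off centre mm -3.8
[ 0.5  0.5  0.8 -0.5  0.1 -0.6 -1.3  0.2]
[ 0.4683 -0.2494 -0.0943] -5.4 [ 0.4332 -0.1958] off centre mm -2.0
[ 0.4683 -0.2494 -0.0943] -5.4 [ 0.4238 -0.2954] off centre mm -1.8
[ 0.   0.9 -0.9  0.8  0.  -0.7 -1.1 -1.   0.6 -0.6  0.9 -1.4  0.4 -1.6
 -0.9 -1. ]
```

Within about 2 mm of the stripe's centreline and parallel to it. Handing in.

```bash
python3 -c "
from plant import ctrl
print(ctrl.close_job())"
```

```text
the job is handed in; nothing more can be done
None
```

The job is done and handed in at about 28 s on the robot's clock. I tipped the left crate (plain underside), set it upright, then did the same with the right crate, which has the white ring. I then pushed the right crate towards the robot from inside its near wall until its near bottom edge lay on the yellow line.

**Stamped crate:** The fit to both views puts both near corners about 2 mm on the robot's side of the stripe's centreline. The crate's yaw is −5.4° against −5.5° for the line. The views disagree slightly: the scene camera's rim fit alone gives about 4 mm off, and its view of the bottom corners, corrected for a 1.3 mm stripe offset in that camera, gave 0–1.4 mm. All are well inside the 40 mm stripe.

**Other crate:** It stands upright about 2 mm from where it started, with no visible change after that.

**Bystanders:** The nozzle, marker and pliers look unmoved in the last pictures; I did not measure them.

**Force while tipping the right crate back:** The tool read up to about 7 N upward, which I put down to rim friction without confirming it. That is far below the limits, and the crate dropped upright normally.

At hand-in the gripper was parked clear of everything.

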